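# Tighten the slotted clamp screw on a carving fixture

### The arm

A 6-joint arm with a two-finger parallel gripper is mounted at the origin on the work surface. World frame = base frame: x ahead of the robot, y to its left, z up, the work surface at z = 0. Lengths are in m, angles in rad, forces in N, time in s.
With the tool pointing down it reaches from about 0.375 to 0.825 m from the base axis. Payload 5.5 kg.
Tool frame: the origin (TCP) lies at the very end of the fingers, on their centre line; the grasp point (between the pads) lies 19 mm behind it; z points along the fingers, x is the direction in which the jaws open and shut, and the axes are right-handed (so a half turn about z gives the same grasp; the last joint's range is limited). The gripper opens to 85 mm and grips with 20 to 120 N. Pads are 22 mm wide; open, the fingers measure 114 mm over their backs; the gripper's body (76 mm by 85 mm) begins 54 mm behind the grasp point. The pads swing forward as they close: fully open they stand 13 mm farther back than shut.
Start: joints at [-1.231, 0.314, -0.047, 1.21, 0, 1.571], TCP at [0.2, -0.566, 0.231] pointing down, gripper open.
Joint ranges: [-2.67, 2.67], [-0.69, 1.73], [-1.03, 1.25], [-2.08, 2.16], [-1.42, 1.45], [-3.14, 3.14]. Speed limits (rad/s): [2.39, 2.39, 3.01, 3.14, 3.14, 3.14].

### API

Orientations are given as a unit quaternion [x, y, z, w].
In Python, from station import status, eyes, workorder gives the robot as it stands. The module is installed in compiled form; this text tells all that it offers.
- The arm moves only by the shell command python3 -m handwheel 'ROWS' [FORCE]. ROWS is JSON, a list of rows, each an object with "dp": the shift along the tool's x, y, z in cm, a list of three; "twist": the turn about the tool's z in units of 6 degrees (1.0 is 6 degrees); "fingers": the opening, from -1 (shut) to 1 (fully open). In form: [{"dp": [x, y, z], "twist": twist, "fingers": fingers}, ...]. A call has 1 to 8 rows; each row shifts and turns the pose as measured when the row begins, along the tool's axes as they then stand; what a row does not reach is not made up. A row lasts 1/8 s, in which the tool goes at most 62.5 mm and 10.7 degrees, less where a joint would pass 70% of its speed; a pose out of reach is approached as far as the arm can. A call is refused whole if a number of a shift passes 6.25 or a number of a turn 1, either way. A call with a gripper value outside its range is refused whole. The fingers move at their own pace and stop on an object; FORCE is the grip in N (left out, the last holds). Time passes only in rows, so rows that do not move let the fingers close. It gives the time, the measured TCP pose, the force and the opening at its end, in the units of the state.
- status.read_state(): the state, without advancing time (a new reading comes with each control period).
- eyes.grab_frame(name): name is "scene" or "top"; returns a dict with "color" (384x512x3 uint8, red, green, blue), "fov_y" (degrees; the focal length in pixels is half the picture's height over the tangent of half this angle, whatever the lens; pixels are square), "cx", "cy" (the principal point, pixels), "R" (3x3) and "t" (3): a world point X has camera coordinates R X + t. Camera axes: x right, y down, z forward; pixel columns grow to the right and rows downward; lengths in m; the calibration is good to about 2 mm. A picture is of the moment at which its call begins. There is no depth.
- workorder.finish_job(): hands the job in, once; it reports no verdict.
The state is a dict: "clock": time; "joint_positions": joint angles; "qvel": joint speeds; "joint_efforts": joint torques, N m; "tool_pos": TCP position; "eef_rot": TCP orientation; "ft_force": force on the tool from outside, world axes, zero at the start; "torque": the same for the moment, N m; "grip_width": finger opening in m.
Only numpy, scipy, OpenCV 4.12 (cv2) and the standard library are available. Lean on these libraries where they do the work, as an engineer would, in place of code of your own. Each camera call takes 0.05 s, during which the arm holds its last target.

### The job

Take the flat screwdriver out of the wooden block, seat its blade in the slotted brass screw of the carving fixture's clamp, and tighten the screw clockwise (about a quarter turn) until it is fully home, with a gentle push that keeps the blade on the bottom of the slot all the while. Then stand the driver back in the same middle hole of the block, pushed fully home, let go, and leave everything else on the bench where it is.

Things in the scene. Friction and masses are not known exactly. Their poses are not given: they have to be found in the camera images.
- driver_mid (a point): the loose flat screwdriver, standing blade-down in the block's middle hole. Point on its axis 100 mm above the blade's tip edge, half-way up the handle; z points from blade to handle end, x along the blade's width. Pine handle 26 x 26 mm square, flats facing x and y, from 61 to 128 mm above the tip, then a red end of the same section to 140 mm
- driver_tip (a point): centre of the blade's tip edge, axes as driver_mid. The blade is square-ended, 16 mm wide (x), 2.4 mm thick (y), 12 mm long; above it a 12 mm round shank up to the guard. The screw's slot for it: 4.4 mm wide, 4 mm deep, right across the 24 mm head, which is 7 mm high. The slot is spoiled by a push over 20 N, by wrenching on at the stop (over 0.5 N m), or if the screw turns with the blade less than 2 mm deep
- driver: the whole driver, 0.14 kg, origin at the tip edge's centre. Under the handle is a round steel guard disc, 34 mm across, its underside 55 mm above the tip; standing home in the block the guard rests on the block's top
- hole (a point): centre of the mouth of the block's middle hole, on the block's top face, z up. The hole is 20 x 20 mm square, straight through. With the driver home its tip is 55 mm below this point; any yaw fits
- block: wooden tool block fixed to the bench, 70 mm (x) by 160 mm (y), 65 mm high; origin under its centre, below the hole. Two fixed steel punches, 14 mm thick, stand 22 mm proud of its top, 55 mm either side of the hole along y
- screw_axis (a point): point on the axis of the slotted brass clamp screw, on the top face of the fixture's grey base plate, 20 mm above the bench, z up. The screw's head is above it, its top 65 to 82 mm higher: this height depends on the blank clamped in it, differs each time and is not measured, so feel for it
- clamp_screw (a joint): turn of the screw in rad, growing clockwise seen from above (tightening). At 0 the slot lies along screw_axis's x. Starts between 0 and 0.25; at 1.4 it meets a hard stop: home. Takes about 0.12 N m to turn, stays where it is left, and sinks 1.93 mm per rad as it tightens: feed the blade down after it with a light push of 5 to 15 N
- base: grey base plate of the carving fixture, 190 x 150 x 20 mm, fixed to the bench at some yaw; origin at bench level on the screw's axis. On it a pine relief blank with carved leaves, 145 x 130 mm, its top 38 mm below the screw head's top, and a steel clamp arm, 26 mm wide, from the screw's 36 mm round boss along +x to a post; its top is 10 mm below the head's top
- glue_bottle: white plastic bottle with red cap, 42 mm across, 105 mm tall, standing between fixture and block; origin under its centre
- gouge_a: carving gouge lying on the bench, about 190 mm long, pine handle with red end; origin at bench level near its middle
- gouge_b: carving gouge lying on the bench, about 180 mm long, pine handle with dark end; origin at bench level near its middle
- mallet: round wooden carver's mallet standing on its head, 80 mm across, 232 mm tall; origin under its centre
- offcut: pine offcut, 110 x 55 x 30 mm; origin under its centre
- stone: grey sharpening stone, 160 x 50 x 25 mm; origin under its centre
- cup: blue ceramic cup, 72 mm across, 85 mm tall; origin under its centre
Not all that is in view belongs to the job. What is shaped like the driver but purple is not meant. What is shaped like the block but red or turquoise is not meant.

How it is judged:
On the way, in this order (a step that is already met when the one before it is completed fails the run):
1. the driver's blade is seated in the slot: pressed on its floor with over 2 N, tip within 4 mm of the centre of the 3 mm thick disc under the slot (distance between driver_tip and clamp_screw_c0 below 0.004 m and contact force between driver and clamp_screw_c0 above 2 N), for 0.2 s.
2. the screw is home (at least 1.33 rad) with the blade still down in the slot (same 4 mm), pressed on its floor with over 2 N (all of step 1 and value of joint clamp_screw above 1.33 rad), for 0.2 s.
At the end, for the whole second after the job is handed in: the screw is home (joint at least 1.33 rad) and the driver stands released and at rest in the block's middle hole: tip within 8 mm of the hole's axis and at least 52 mm below its mouth, tilted less than 0.08 rad (value of joint clamp_screw above 1.33 rad and horizontal distance between driver_tip and hole below 0.008 m and z of driver_tip in the frame of hole below -0.052 m and angle between driver_mid's own z axis and vertical below 0.08 rad and linear speed of driver below 0.01 m/s); the robot touches nothing.
It fails at once if the blade is pushed on the slot's floor with more than 20 N (contact force between driver and clamp_screw_c0 above 20 N).
It fails at once if the driver bears on the screw with more than 100 N in all, as when it is wrenched against the stop (contact force between driver and clamp_screw above 100 N).
It fails at once if the screw turns while the blade is not down in its slot (tip within 5 mm of that disc's centre, about 2 mm deep) (velocity of joint clamp_screw above 0.15 rad/s and not (distance between driver_tip and clamp_screw_c0 below 0.005 m)).
It fails at once if another thing on the bench is moved by more than 25 mm (distance of any of glue_bottle, gouge_a, gouge_b, mallet, offcut, stone, cup from where it was at the start of the episode above 0.025 m).
It also fails if it takes over 72 s, if anything falls off the work surface, if the arm or the gripper's body presses on something with over 40 N, if the wrist force passes 120 N, or if a joint passes its speed limit or range.

## Working session

There is one attempt and no reset: what is moved stays moved. The work goes in short steps, Python scripts to look and compute and a shell command to move; the robot and the scene stay as the last step left them, time stands still between calls to the robot, and variables do not carry over. Pictures are saved under pics/ and viewed, and the job is handed in when it is done.

```bash
mkdir -p pics; python3 - <<'E'
from station import status, eyes
import cv2
print(status.read_state())
for n in ("scene","top"):
    f=eyes.grab_frame(n); print(n,f["fov_y"],f["cx"],f["cy"],f["R"],f["t"])
    cv2.imwrite(f"pics/{n}0.png",cv2.resize(f["color"][:,:,::-1],(768,576),interpolation=cv2.INTER_CUBIC))
E
```

```text
{'clock': 0.0, 'joint_positions': array([-1.23101584e+00,  3.14214119e-01, -4.80781827e-02,  1.21022825e+00,
       -1.73957355e-05,  1.57085715e+00]), 'qvel': array([ 0.00156761,  0.00086666,  0.00096104,  0.00101587,  0.00015642,
       -0.00087384]), 'joint_efforts': array([-2.57918909e-03, -5.39588964e+01,  3.39745474e+01,  1.91167410e-02,
       -2.99132607e-04, -5.48314119e-06]), 'tool_pos': array([ 0.19976551, -0.56514091,  0.23044212]), 'eef_rot': array([ 8.16462436e-01, -5.77397911e-01, -7.08933013e-04, -4.90636355e-04]), 'ft_force': array([0.3560527 , 0.28277762, 0.10309909]), 'torque': array([-0.00062958,  0.0037142 , -0.02043368]), 'grip_width': 0.08533394860327206}
scene 48.867732416775034 250.5796164611329 188.1890043484365 [[-0.8359818   0.54851897  0.01616686]
 [ 0.30096561  0.48292949 -0.82231309]
 [-0.45886178 -0.68257311 -0.56880561]] [ 0.4616949  -0.09503993  1.47392406]
top 56.54057784821441 252.23911559151614 186.3948132441392 [[-0.01786205 -0.99981691  0.00686289]
 [-0.99353644  0.01697944 -0.11223653]
 [ 0.11209945 -0.00882331 -0.99365782]] [0.00870786 0.57172906 1.22162986]
```

View pics/scene0.png

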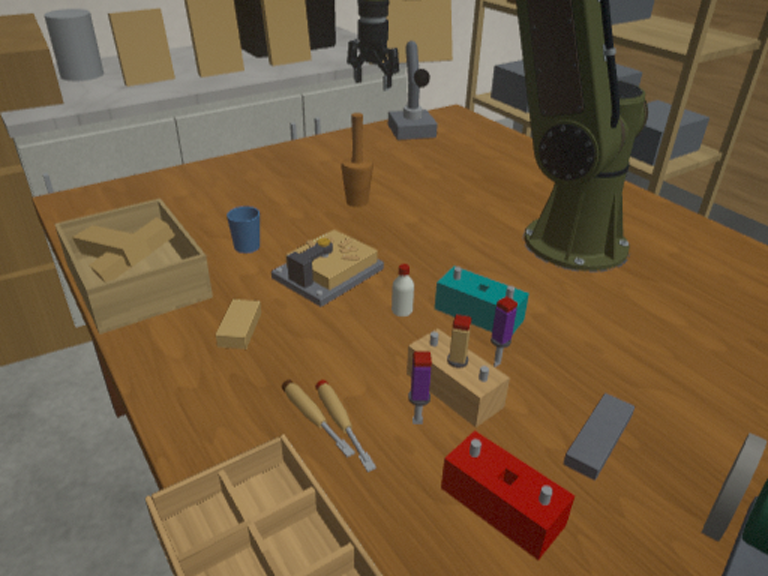

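View pics/top0.png

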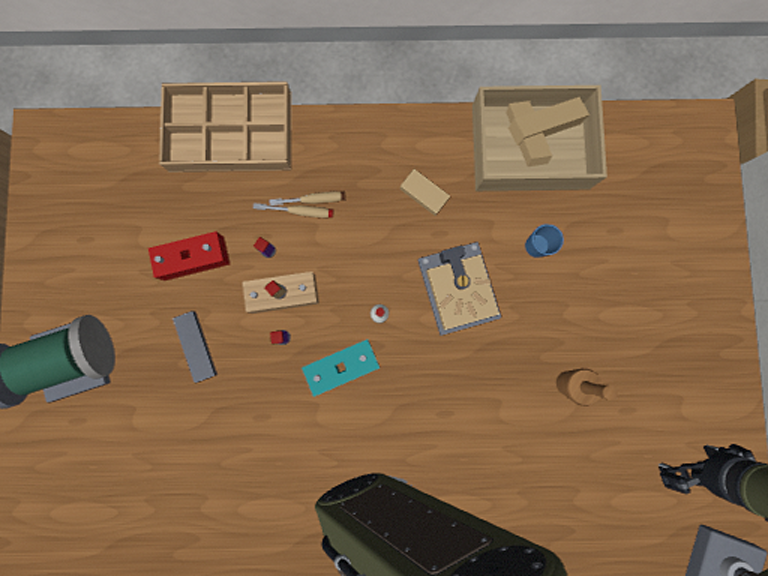

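The pine-and-red driver stands in the pine block (scene ~(460,340), top ~(275,289)). The candidates I rule out are the purple drivers (top (264,247) and (280,337)), the red block (top (188,255)) and the turquoise block (top (340,368)). I'll enlarge to confirm.

```bash
cat > h.py <<'E'
import numpy as np, cv2
from station import status, eyes
def frame(n):
    f=eyes.grab_frame(n); f["f"]=192/np.tan(np.radians(f["fov_y"])/2); return f
def proj(f,X):
    c=np.asarray(f["R"])@np.asarray(X)+np.asarray(f["t"]); return np.array([f["cx"]+f["f"]*c[0]/c[2], f["cy"]+f["f"]*c[1]/c[2]])
def ray(f,u,v):
    R=np.asarray(f["R"]); d=R.T@np.array([(u-f["cx"])/f["f"],(v-f["cy"])/f["f"],1]); o=-R.T@np.asarray(f["t"]); return o,d/np.linalg.norm(d)
def onz(f,u,v,z):
    o,d=ray(f,u,v); return o+d*(z-o[2])/d[2]
def tri(fa,pa,fb,pb):
    A=np.zeros((3,3));b=np.zeros(3);rs=[ray(fa,*pa),ray(fb,*pb)]
    for o,d in rs:
        P=np.eye(3)-np.outer(d,d);A+=P;b+=P@o
    X=np.linalg.solve(A,b); return X,[np.linalg.norm((np.eye(3)-np.outer(d,d))@(X-o)) for o,d in rs]
def crop(f,u0,v0,u1,v1,s,name):
    c=f["color"][v0:v1,u0:u1,::-1]; cv2.imwrite(name,cv2.resize(c,None,fx=s,fy=s,interpolation=cv2.INTER_CUBIC))
E
python3 - <<'E'
from h import *
s=frame("scene");t=frame("top")
import pickle; pickle.dump((s,t),open("f0.pkl","wb"))
crop(t,150,170,250,260,7,"pics/c_tblock.png")
crop(t,270,150,345,230,7,"pics/c_tfix.png")
crop(s,260,180,360,290,5,"pics/c_sblock.png")
crop(s,175,145,265,210,8,"pics/c_sfix.png")
E
```

```text
(no output)
```

View pics/c_tblock.png

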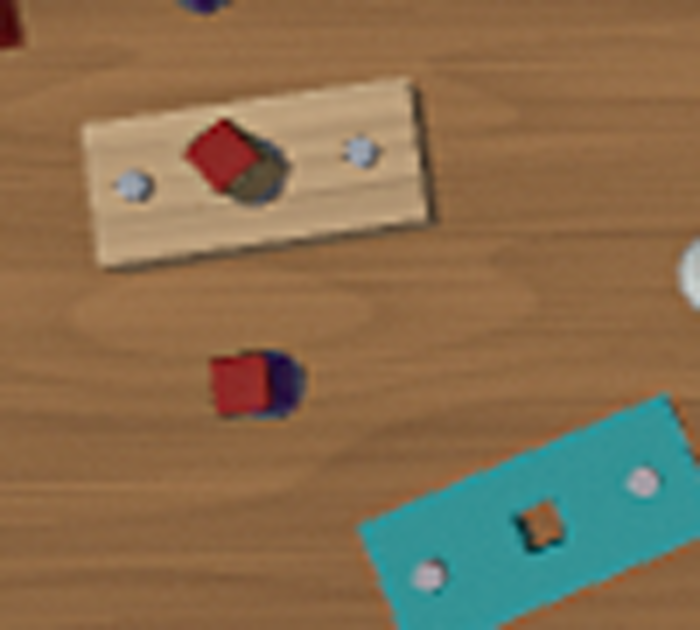

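View pics/c_tfix.png

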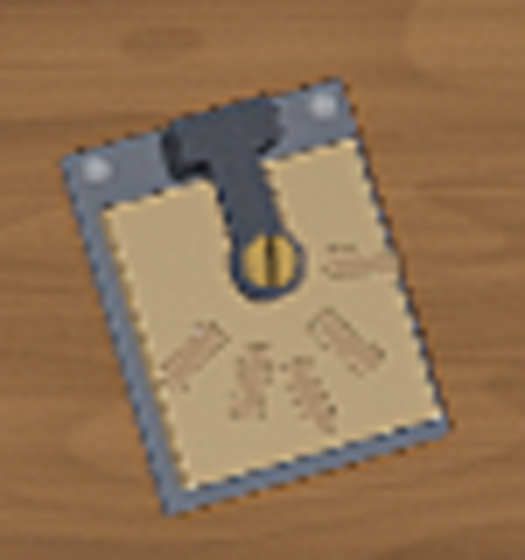

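View pics/c_sblock.png

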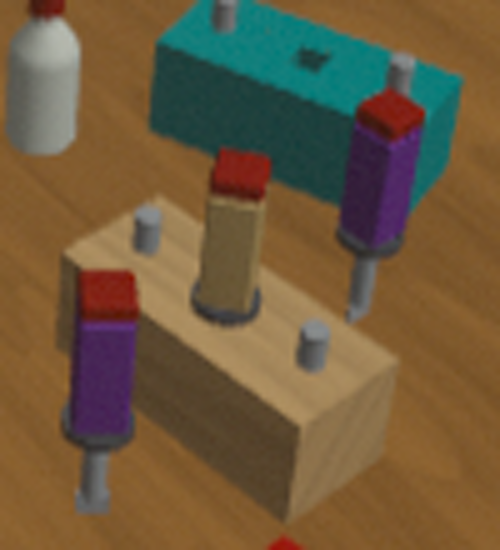

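View pics/c_sfix.png

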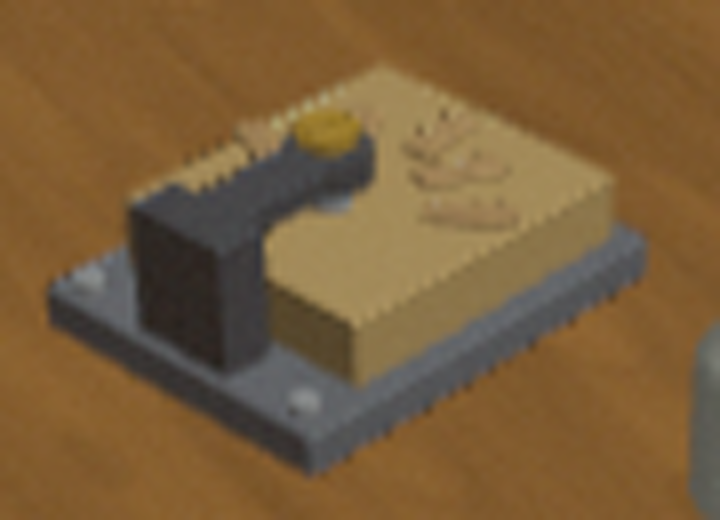

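Confirmed: the only pine handle with a red end stands in the pine block. In the top picture its red top is at about (182,192) and its guard at about (187,194). The brass head is at about (308,187) with its slot running nearly vertically in the picture. Next I measure these.

```bash
cat > m1.py <<'E'
from h import *
import pickle
s,t=pickle.load(open("f0.pkl","rb"))
def mask(f,lo,hi,box):
    hsv=cv2.cvtColor(f["color"],cv2.COLOR_RGB2HSV); m=cv2.inRange(hsv,lo,hi)
    z=np.zeros_like(m);u0,v0,u1,v1=box;z[v0:v1,u0:u1]=m[v0:v1,u0:u1];return z
# red tops in top view
def comps(m,amin=8):
    n,l,st,c=cv2.connectedComponentsWithStats(m)
    return [(c[i],st[i]) for i in range(1,n) if st[i,4]>=amin],l
hsv=cv2.cvtColor(t["color"],cv2.COLOR_RGB2HSV)
for r in range(184,204): print([tuple(t["color"][r,c]) [0] for c in range(172,200)])
m=((t["color"][:,:,0]>90)&(t["color"][:,:,1]<60)&(t["color"][:,:,2]<60)).astype(np.uint8)
for c,st in comps(m)[0]:
    if st[4]<300:
        print("red top",c,st[4],onz(t,*c,0.150),onz(t,*c,0.14))
        mm=(comps(m)[1]==comps(m)[1][int(round(c[1])),int(round(c[0]))]).astype(np.uint8)
        print(cv2.minAreaRect(np.argwhere(mm)[:,::-1].astype(np.float32)))
ms=((s["color"][:,:,0]>80)&(s["color"][:,:,1]<55)&(s["color"][:,:,2]<55)).astype(np.uint8)
for c,st in comps(ms)[0]:
    if st[4]<500: print("scene red",c,st)
# brass
def brass(f): 
    h=cv2.cvtColor(f["color"],cv2.COLOR_RGB2HSV); return ((h[:,:,0]>17)&(h[:,:,0]<30)&(h[:,:,1]>160)&(h[:,:,2]>60)).astype(np.uint8)
for n,f in(("t",t),("s",s)):
    for c,st in comps(brass(f),10)[0]: print("brass",n,c,st)
E
python3 m1.py
```

```text
[np.uint8(136), np.uint8(134), np.uint8(136), np.uint8(133), np.uint8(134), np.uint8(134), np.uint8(132), np.uint8(135), np.uint8(133), np.uint8(135), np.uint8(138), np.uint8(156), np.uint8(167), np.uint8(171), np.uint8(185), np.uint8(196), np.uint8(194), np.uint8(193), np.uint8(191), np.uint8(190), np.uint8(187), np.uint8(186), np.uint8(186), np.uint8(184), np.uint8(184), np.uint8(186), np.uint8(184), np.uint8(184)]
[np.uint8(141), np.uint8(141), np.uint8(142), np.uint8(147), np.uint8(159), np.uint8(171), np.uint8(174), np.uint8(183), np.uint8(188), np.uint8(199), np.uint8(199), np.uint8(195), np.uint8(194), np.uint8(191), np.uint8(189), np.uint8(188), np.uint8(187), np.uint8(188), np.uint8(185), np.uint8(186), np.uint8(187), np.uint8(186), np.uint8(186), np.uint8(187), np.uint8(189), np.uint8(191), np.uint8(191), np.uint8(191)]
[np.uint8(172), np.uint8(187), np.uint8(197), np.uint8(196), np.uint8(195), np.uint8(195), np.uint8(195), np.uint8(194), np.uint8(195), np.uint8(193), np.uint8(192), np.uint8(191), np.uint8(192), np.uint8(188), np.uint8(187), np.uint8(187), np.uint8(187), np
[... 7887 characters left out ...]
     ] [ 0.49157802 -0.00112101  0.14      ]
((253.0, 207.5), (5.0, 4.0), 90.0)
red top [183.80327869 224.40983607] 61 [0.44215025 0.21660922 0.15      ] [0.44224692 0.21844284 0.14      ]
((183.75674438476562, 224.54055786132812), (8.219949722290039, 7.562353610992432), 80.53767395019531)
scene red [269.55263158 178.89473684] [266 176   7   7  38]
scene red [338.38028169 202.16901408] [332 198  13  10  71]
scene red [307.76041667 214.375     ] [302 210  12  10  96]
scene red [281.20909091 238.56363636] [276 234  12  10 110]
scene red [211.8        255.46666667] [209 254   7   5  15]
scene red [298.15789474 326.89473684] [294 319  13  16  19]
brass s [215.5    160.8125] [212 159   8   5  32]
```

```bash
cat > m2.py <<'E'
from h import *
import pickle
s,t=pickle.load(open("f0.pkl","rb"))
K=10
def up(f,box):
    u0,v0,u1,v1=box; return cv2.resize(f["color"][v0:v1,u0:u1],None,fx=K,fy=K,interpolation=cv2.INTER_CUBIC).astype(int)
def back(p,box): return (np.asarray(p)+0.5)/K-0.5+np.array(box[:2])
# top red face
b=(170,180,200,206);I=up(t,b)
m=((I[:,:,0]-I[:,:,1]>68)&(I[:,:,0]>105)&(I[:,:,1]<95)).astype(np.uint8)
cs,_=cv2.findContours(m,0,2);c=max(cs,key=cv2.contourArea)
r=cv2.minAreaRect(c);box=back(cv2.boxPoints(r),b);W=np.array([onz(t,*p,.15) for p in box])
print("red",back(r[0],b),r[1],"centre",onz(t,*back(r[0],b),.15),"edges",[ (np.linalg.norm(W[i]-W[i-1])*1e3,np.degrees(np.arctan2(*(W[i]-W[i-1])[1::-1]))) for i in range(4)])
Mv=cv2.moments(m,True);print("centroid",onz(t,*back((Mv['m10']/Mv['m00'],Mv['m01']/Mv['m00']),b),.15))
# block top: corners via pine mask
b=(155,172,220,215);I=up(t,b)
m=((I[:,:,0]>160)&(I[:,:,2]>80)).astype(np.uint8);m=cv2.morphologyEx(m,cv2.MORPH_CLOSE,np.ones((75,75)))
cs,_=cv2.findContours(m,0,2);c=max(cs,key=cv2.contourArea)
r=cv2.minAreaRect(c);box=back(cv2.boxPoints(r),b);W=np.array([onz(t,*p,.065) for p in box])
print("block",W.mean(0),[ (np.linalg.norm(W[i]-W[i-1])*1e3,np.degrees(np.arctan2(*(W[i]-W[i-1])[1::-1]))) for i in range(4)])
cv2.imwrite("pics/m_block.png",np.clip(I,0,255).astype(np.uint8)[:,:,::-1]*1)
# punches: bluish
m=((I[:,:,2]-I[:,:,0]>5)&(I[:,:,2]>120)).astype(np.uint8)
n,l,st,cc=cv2.connectedComponentsWithStats(m)
P=[(back(cc[i],b),st[i,4]) for i in range(1,n) if st[i,4]>300]
for p,a in P: print("punch",p,a,onz(t,*p,.087))
# scene red of driver: centroid incl. sides; guard etc.
# brass top
for n,f,b in(("t",t,(295,175,322,200)),("s",s,(205,150,228,172))):
    I=up(f,b); m=((I[:,:,0]-I[:,:,2]>70)&(I[:,:,0]>90)&(I[:,:,2]<85)).astype(np.uint8)
    m=cv2.morphologyEx(m,cv2.MORPH_CLOSE,np.ones((35,35)))
    cs,_=cv2.findContours(m,0,2);c=max(cs,key=cv2.contourArea);e=cv2.fitEllipse(c); print(n,"brass",back(e[0],b),np.array(e[1])/K,e[2],cv2.contourArea(c)/K/K, [back(x,b) for x in (c.min((0,1)),c.max((0,1)))])
    cv2.drawContours(II:=np.ascontiguousarray(np.clip(I,0,255).astype(np.uint8)[:,:,::-1]),[c],-1,(255,0,255),1);cv2.imwrite(f"pics/m_br_{n}.png",cv2.resize(II,None,fx=2,fy=2))
E
python3 m2.py
```

```text
red [180.95357361 191.74460449] (77.98760223388672, 76.22943115234375) centre [0.54529756 0.22600211 0.15      ] edges [(np.float64(25.016031626766452), np.float64(42.0193662100804)), (np.float64(23.95723230755823), np.float64(-47.730014832063496)), (np.float64(25.059557980038747), np.float64(-138.07448007256937)), (np.float64(23.916035979808445), np.float64(132.16622043583095))]
centroid [0.54527695 0.22597605 0.15      ]
block [0.54650297 0.22594373 0.065     ] [(np.float64(71.03342659428331), np.float64(8.98694318370823)), (np.float64(164.26990785568665), np.float64(-82.41462024022773)), (np.float64(71.2395209379566), np.float64(-171.8578121003169)), (np.float64(163.22492690625836), np.float64(97.50675681484203))]
punch [201.06388889 191.25466667] 900 [0.55216007 0.17084366 0.087     ]
punch [168.4579955  196.02522523] 888 [0.53801058 0.27970587 0.087     ]
t brass [308.17342224 186.97407761] [6.64057617 7.29284134] 0.27043676376342773 36.08 [array([304.75, 183.55]), array([311.45, 190.15])]
s brass [212.50280762 156.0654129 ] [14.47198792 26.41697998] 83.99058532714844 244.15500000000003 [array([204.55, 149.55]), array([227.45, 163.85])]
```

View pics/m_br_t.png

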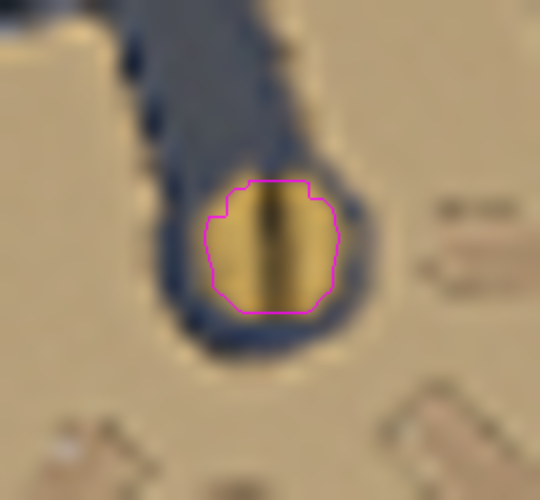

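```bash
python3 - <<'E'
from h import *
import pickle
s,t=pickle.load(open("f0.pkl","rb"))
crop(s,198,145,235,180,18,"pics/c_head_s.png")
crop(t,265,155,340,228,10,"pics/c_fix_t.png")
E
```

```text
(no output)
```

View pics/c_head_s.png

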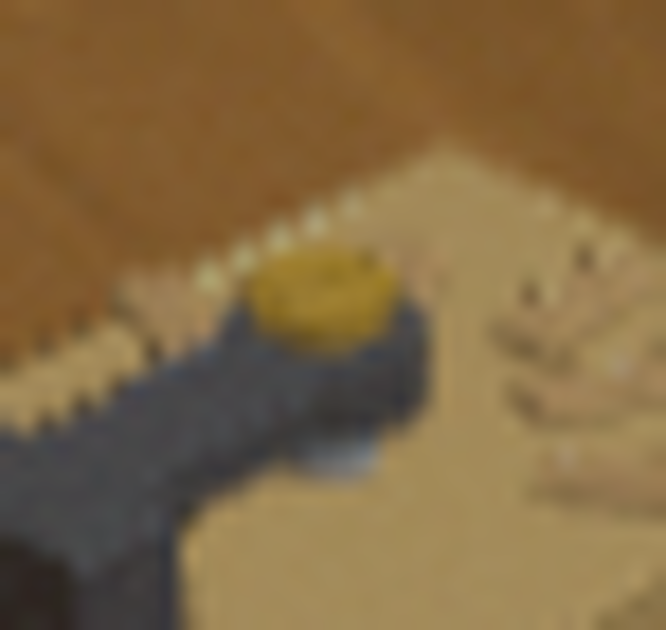

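View pics/c_fix_t.png

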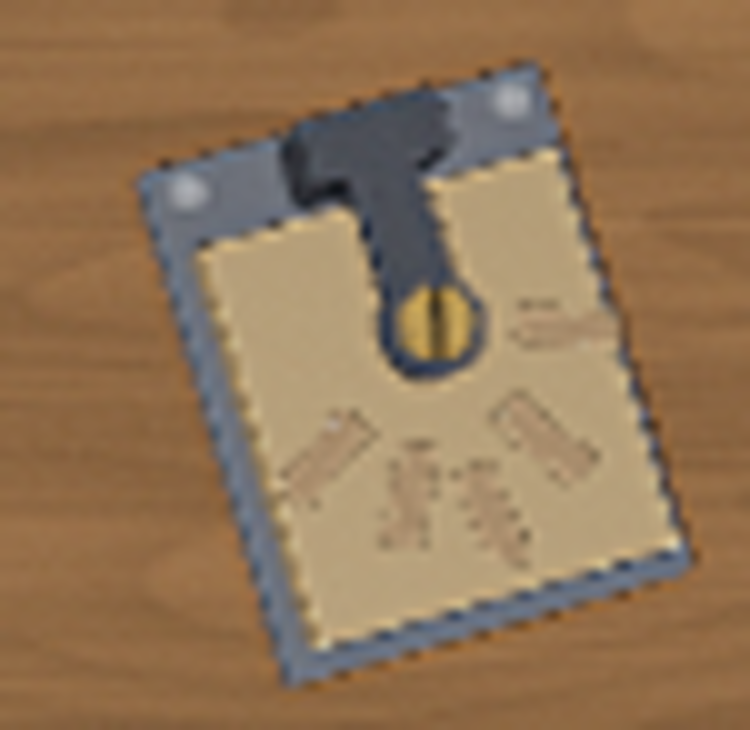

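```bash
python3 - <<'E'
from h import *
import pickle
s,t=pickle.load(open("f0.pkl","rb"))
X,e=tri(t,(308.1,186.8),s,(215.4,160.45));print(X,e)
for z in (.085,.095,.102): print(z,onz(t,308.1,186.8,z))
# slot direction
z=X[2]
a=onz(t,295+270/20-.5,175+185/20-.5,z);b=onz(t,295+280/20-.5,175+310/20-.5,z);d=a-b;print("slot yaw",np.degrees(np.arctan2(d[1],d[0])),np.linalg.norm(d))
# slot line by darkest column per row, upsampled
I=t["color"].astype(float).sum(2)
pts=[]
for v in range(183,191):
    row=I[v,305:313]; w=np.clip(row.max()-80-row,0,None)
    uu=np.arange(305,313); w=w*(np.abs(uu-308.3)<2.2); print(v,row.astype(int), (w*uu).sum()/w.sum())
# base corners at z=20 : from crop (10x from 265,155)
for p in ((140,178),(540,65),(690,565),(290,682)): print(onz(t,265+p[0]/10-.5,155+p[1]/10-.5,.02))
E
```

```text
[ 0.56064518 -0.18857028  0.08273623] [np.float64(0.001023536195504494), np.float64(0.0010235361955045355)]
0.085 [ 0.56124709 -0.18879619  0.085     ]
0.095 [ 0.56015738 -0.18713169  0.095     ]
0.102 [ 0.55939458 -0.18596653  0.102     ]
slot yaw 2.522576336367724 0.021247488299666217
183 [226 256 303 217 261 291 335 473] 308.492
184 [236 346 420 185 359 416 291 380] 308.0
185 [352 449 396 150 320 442 399 237] 308.18283582089555
186 [387 443 399 169 309 439 410 300] 308.21774193548384
187 [378 435 407 228 286 443 409 306] 308.3632075471698
188 [353 404 412 221 286 453 404 256] 308.36401673640165
189 [303 413 416 238 287 435 355 255] 308.36756756756756
190 [235 326 388 239 276 369 241 288] 308.3168316831683
[ 0.62210747 -0.09587095  0.02      ]
[ 0.66057327 -0.24016975  0.02      ]
[ 0.48102267 -0.28617273  0.02      ]
[ 0.44252469 -0.1438502   0.02      ]
```

Measured so far:
- The driver's axis is at (0.5453, 0.2260) from its red top. The punch midpoint (0.5451, 0.2253) and block centre (0.5465, 0.2259) agree. Flats are at 42°/132°.
- The screw is at about (0.561, -0.189), with its head top near 83–90 mm and the slot yaw about 2.5°. The base yaw is 15°, so the joint starts at about 0.22, which fits the given range.

First I lift and turn the tool to yaw 42°.

```bash
cat > p.py <<'E'
from h import *
from scipy.spatial.transform import Rotation as Ro
def plan(x,y,z,yaw=None):
    st=status.read_state(); R=Ro.from_quat(st["eef_rot"]).as_matrix()
    p=np.array(st["tool_pos"]); w=np.degrees(np.arctan2(R[1,0],R[0,0]))
    d=R.T@(np.array([x,y,z])-p)*100
    print("t %.2f pos"%st["clock"],p.round(4),"yaw %.2f"%w,"tilt",(R[:,2]*100).round(2),"dp cm",d.round(2), "twist", None if yaw is None else round(((w-yaw+180)%360-180)/6,2),"j6 %.2f"%st["joint_positions"][5],"F",np.array(st["ft_force"]).round(2),"T",np.array(st["torque"]).round(3),"grip",round(st["grip_width"],4))
if __name__=="__main__":
    import sys; plan(*[float(a) for a in sys.argv[1:]])
E
python3 -m handwheel '[{"dp":[0,0,-2],"twist":-1,"fingers":1},{"dp":[0,0,-2],"twist":-1,"fingers":1},{"dp":[0,0,-2],"twist":-1,"fingers":1},{"dp":[0,0,-2],"twist":-1,"fingers":1},{"dp":[0,0,-2],"twist":-1,"fingers":1},{"dp":[0,0,-2],"twist":-1,"fingers":1},{"dp":[0,0,-2],"twist":-1,"fingers":1},{"dp":[0,0,0],"twist":-1,"fingers":1}]' 60
python3 -m handwheel '[{"dp":[0,0,0],"twist":-1,"fingers":1},{"dp":[0,0,0],"twist":-1,"fingers":1},{"dp":[0,0,0],"twist":-1,"fingers":1},{"dp":[0,0,0],"twist":-1,"fingers":1},{"dp":[0,0,0],"twist":-1,"fingers":1},{"dp":[0,0,0],"twist":-1,"fingers":1},{"dp":[0,0,0],"twist":-1,"fingers":1},{"dp":[0,0,0],"twist":-1,"fingers":1}]'
python3 p.py 0.5453 0.2258 0.34 42
```

```text
clock: 1.2
tool_pos: [0.1995, -0.5643, 0.3727]
eef_rot: [0.983, -0.182, -0.002, -0.003]
ft_force: [0.4, -0.4, -0.0]
grip_width: 0.0853
clock: 2.2
tool_pos: [0.1993, -0.5638, 0.3712]
eef_rot: [0.969, 0.248, -0.0, -0.005]
ft_force: [-0.9, -0.1, 0.3]
grip_width: 0.0854
t 2.20 pos [ 0.1993 -0.5638  0.3712] yaw 28.68 tilt [  -0.31    0.88 -100.  ] dp cm [ 68.25 -52.63   3.7 ] twist -2.22 j6 -0.16 F [-0.86 -0.11  0.25] T [ 0.049 -0.046 -0.015] grip 0.0854
```

```bash
python3 -m handwheel '[{"dp":[0,0,0],"twist":-1,"fingers":1},{"dp":[0,0,0],"twist":-1,"fingers":1},{"dp":[0,0,0],"twist":-0.22,"fingers":1}]'
python3 p.py 0.48 -0.1 0.37 42
```

```text
clock: 2.58
tool_pos: [0.1992, -0.5635, 0.3704]
eef_rot: [0.932, 0.362, 0.0, -0.005]
ft_force: [-0.1, -0.4, 0.2]
grip_width: 0.0854
t 2.58 pos [ 0.1992 -0.5635  0.3704] yaw 42.43 tilt [ -0.36   1.02 -99.99] dp cm [ 52.   -15.26   0.41] twist 0.07 j6 -0.40 F [-0.06 -0.38  0.19] T [ 0.041 -0.016  0.003] grip 0.0854
```

```bash
python3 -m handwheel '[{"dp":[5.8,-1.7,0],"twist":0,"fingers":1},{"dp":[5.8,-1.7,0],"twist":0,"fingers":1},{"dp":[5.8,-1.7,0],"twist":0,"fingers":1},{"dp":[5.8,-1.7,0],"twist":0,"fingers":1},{"dp":[5.8,-1.7,0],"twist":0,"fingers":1},{"dp":[5.8,-1.7,0],"twist":0,"fingers":1},{"dp":[5.8,-1.7,0],"twist":0,"fingers":1},{"dp":[5.8,-1.7,0],"twist":0,"fingers":1}]'
python3 p.py 0.5453 0.2258 0.3 42
```

```text
clock: 3.58
tool_pos: [0.458, -0.1432, 0.3723]
eef_rot: [0.936, 0.352, 0.001, -0.005]
ft_force: [0.9, -0.1, 0.7]
grip_width: 0.0854
t 3.58 pos [ 0.458  -0.1432  0.3723] yaw 41.27 tilt [ -0.16   1.08 -99.99] dp cm [ 30.86 -21.91   7.61] twist -0.12 j6 0.54 F [ 0.93 -0.07  0.7 ] T [-0.004 -0.051 -0.056] grip 0.0854
```

```bash
python3 -m handwheel '[{"dp":[5,-3.5,1.0],"twist":0,"fingers":1},{"dp":[5,-3.5,1],"twist":0,"fingers":1},{"dp":[5,-3.5,1],"twist":0,"fingers":1},{"dp":[5,-3.5,1],"twist":0,"fingers":1},{"dp":[5,-3.5,1],"twist":0,"fingers":1},{"dp":[5,-3.5,1],"twist":0,"fingers":1},{"dp":[0,0,0],"twist":0,"fingers":1}]'
python3 p.py 0.5453 0.2258 0.25 42
```

```text
clock: 4.45
tool_pos: [0.5469, 0.2207, 0.3145]
eef_rot: [0.937, 0.35, 0.002, -0.005]
ft_force: [-0.5, -1.3, -0.1]
grip_width: 0.0853
t 4.45 pos [0.5469 0.2207 0.3145] yaw 41.03 tilt [ 4.0e-02  9.9e-01 -1.0e+02] dp cm [ 0.17 -0.45  6.45] twist -0.16 j6 1.23 F [-0.45 -1.3  -0.11] T [-0.051 -0.008 -0.039] grip 0.0853
```

```bash
python3 -m handwheel '[{"dp":[0.1,-0.3,3],"twist":-0.16,"fingers":1},{"dp":[0,-0.1,4],"twist":0,"fingers":1},{"dp":[0,-0.05,4],"twist":0,"fingers":1},{"dp":[0,0,2],"twist":0,"fingers":1},{"dp":[0,0,0],"twist":0,"fingers":1}]'
python3 p.py 0.5453 0.2258 0.091 42; python3 - <<'E'
from h import *
s=frame("scene");t=frame("top")
crop(t,140,150,240,240,7,"pics/a_t.png");crop(s,255,140,375,260,5,"pics/a_s.png")
E
```

```text
clock: 5.08
tool_pos: [0.5447, 0.2242, 0.1819]
eef_rot: [0.935, 0.356, 0.002, -0.004]
ft_force: [-1.0, 0.2, 0.3]
grip_width: 0.0857
t 5.08 pos [0.5447 0.2242 0.1819] yaw 41.67 tilt [   0.18    0.87 -100.  ] dp cm [ 0.08 -0.04  9.09] twist -0.06 j6 1.23 F [-0.98  0.17  0.29] T [ 0.012 -0.032 -0.041] grip 0.0857
```

View pics/a_t.png

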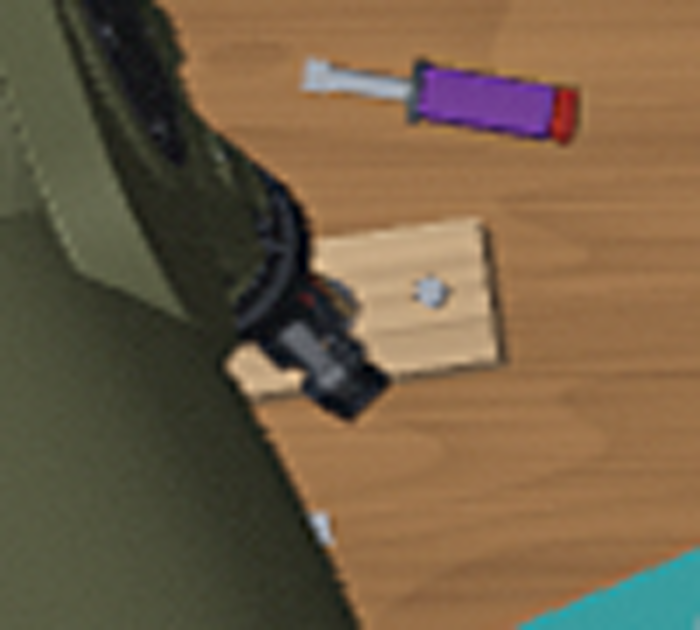

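View pics/a_s.png

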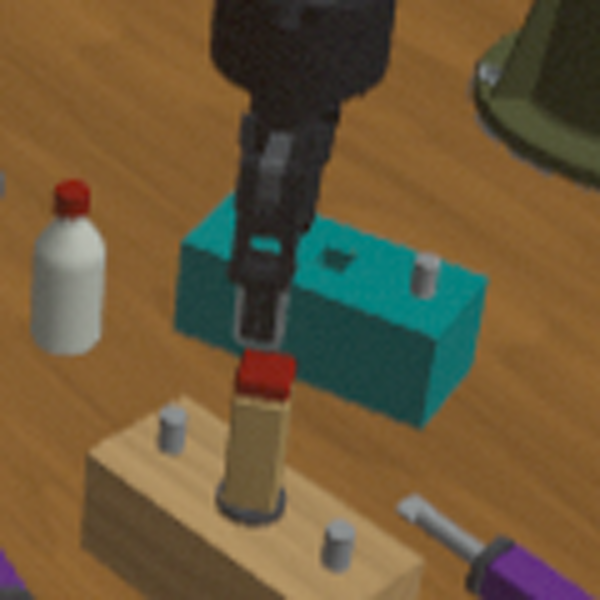

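The tool is above the handle with the jaws along the flats. The purple decoys have toppled by themselves; one now lies at top picture ~(205,164), clear of the job. I descend and grip.

```bash
python3 -m handwheel '[{"dp":[0.1,0,2],"twist":0,"fingers":1},{"dp":[0,0,2],"twist":0,"fingers":1},{"dp":[0,0,2],"twist":0,"fingers":1},{"dp":[0,0,1.5],"twist":0,"fingers":1},{"dp":[0,0,1],"twist":0,"fingers":1},{"dp":[0,0,0.5],"twist":0,"fingers":1},{"dp":[0,0,0],"twist":0,"fingers":1}]'
python3 p.py 0.5453 0.2258 0.091 42
```

```text
clock: 6.05
tool_pos: [0.5548, 0.228, 0.1012]
eef_rot: [0.935, 0.354, 0.012, -0.004]
ft_force: [-0.9, -0.5, 0.6]
grip_width: 0.0853
t 6.05 pos [0.5548 0.228  0.1012] yaw 41.51 tilt [  1.97   1.57 -99.97] dp cm [-0.88 -0.46  1.  ] twist -0.08 j6 1.23 F [-0.9  -0.48  0.64] T [-0.001  0.023  0.046] grip 0.0853
```

```bash
python3 -m handwheel '[{"dp":[-0.5,-0.3,-2],"twist":0,"fingers":1},{"dp":[-0.4,-0.2,-2],"twist":0,"fingers":1},{"dp":[0,0,-2],"twist":0,"fingers":1},{"dp":[0,0,-2],"twist":0,"fingers":1},{"dp":[0,0,0],"twist":0,"fingers":1}]'
python3 p.py 0.5453 0.2258 0.091 42
python3 -m handwheel '[{"dp":[0,0,0],"twist":0,"fingers":1}]'
python3 p.py 0.5453 0.2258 0.091 42
```

```text
clock: 6.68
tool_pos: [0.5432, 0.225, 0.1915]
eef_rot: [0.935, 0.354, 0.015, -0.004]
ft_force: [-0.3, 0.4, 0.2]
grip_width: 0.0855
t 6.67 pos [0.5432 0.225  0.1915] yaw 41.53 tilt [  2.58   1.83 -99.95] dp cm [-0.11  0.05 10.05] twist -0.08 j6 1.23 F [-0.28  0.4   0.22] T [ 0.003 -0.015  0.001] grip 0.0855
clock: 6.8
tool_pos: [0.5431, 0.2251, 0.192]
eef_rot: [0.935, 0.354, 0.016, -0.004]
ft_force: [0.4, -0.4, -0.3]
grip_width: 0.0854
t 6.80 pos [0.5431 0.2251 0.192 ] yaw 41.53 tilt [  2.64   1.86 -99.95] dp cm [-0.11  0.05 10.1 ] twist -0.08 j6 1.23 F [ 0.4  -0.37 -0.26] T [-0.023  0.045  0.   ] grip 0.0854
```

```bash
for i in 1 2 3; do python3 -m handwheel '[{"dp":[0,0,0],"twist":0,"fingers":1}]' >/dev/null
python3 p.py 0.5453 0.2258 0.091 42; done;  python3 -m handwheel '[{"dp":[0,0,-4],"twist":0,"fingers":1},{"dp":[0,0,-4],"twist":0,"fingers":1}]'>/dev/null
python3 p.py 0.5453 0.2258 0.091 42;  python3 -m handwheel '[{"dp":[0,0,0],"twist":0,"fingers":1}]'>/dev/null
python3 p.py 0.5453 0.2258 0.091 42
```

```text
t 6.92 pos [0.5428 0.225  0.1917] yaw 41.53 tilt [  2.6    1.84 -99.95] dp cm [-0.08  0.07 10.07] twist -0.08 j6 1.23 F [0.4  0.1  0.17] T [ 0.022  0.022 -0.002] grip 0.0853
t 7.05 pos [0.5424 0.2248 0.191 ] yaw 41.53 tilt [  2.49   1.8  -99.95] dp cm [-0.02  0.09 10.  ] twist -0.08 j6 1.23 F [-0.94 -0.11 -0.54] T [-0.013  0.045  0.015] grip 0.0852
t 7.17 pos [0.5421 0.2246 0.1903] yaw 41.53 tilt [  2.39   1.76 -99.96] dp cm [0.03 0.1  9.94] twist -0.08 j6 1.23 F [ 0.03  0.25 -0.91] T [ 0.06  -0.013  0.002] grip 0.0853
t 7.42 pos [0.5375 0.2222 0.2673] yaw 41.53 tilt [  1.53   1.41 -99.98] dp cm [ 0.46  0.25 17.64] twist -0.08 j6 1.23 F [1.13 0.42 0.79] T [-0.004 -0.062 -0.017] grip 0.0852
t 7.55 pos [0.5391 0.2228 0.2702] yaw 41.53 tilt [  1.98   1.59 -99.97] dp cm [ 0.21  0.16 17.93] twist -0.08 j6 1.23 F [ 0.23  0.4  -0.5 ] T [-0.102 -0.008 -0.006] grip 0.0856
```

```bash
python3 -m handwheel '[{"dp":[0,0,0.8],"twist":0,"fingers":1},{"dp":[0,0,0.8],"twist":0,"fingers":1},{"dp":[0,0,0.8],"twist":0,"fingers":1},{"dp":[0,0,0.8],"twist":0,"fingers":1},{"dp":[0,0,0.8],"twist":0,"fingers":1},{"dp":[0,0,0.8],"twist":0,"fingers":1},{"dp":[0,0,0.8],"twist":0,"fingers":1},{"dp":[0,0,0.8],"twist":0,"fingers":1}]' >/dev/null
python3 p.py 0.5453 0.2258 0.091 42;  python3 -m handwheel '[{"dp":[0,0,0],"twist":0,"fingers":1}]'>/dev/null
python3 p.py 0.5453 0.2258 0.091 42
```

```text
t 8.55 pos [0.5379 0.2228 0.1968] yaw 41.52 tilt [  1.31   1.32 -99.98] dp cm [ 0.55  0.28 10.59] twist -0.08 j6 1.23 F [-0.05  0.16 -0.37] T [ 0.012  0.024 -0.011] grip 0.0855
t 8.68 pos [0.5375 0.2227 0.196 ] yaw 41.53 tilt [  1.2    1.27 -99.98] dp cm [ 0.61  0.3  10.51] twist -0.08 j6 1.23 F [ 0.54 -0.57  0.41] T [ 0.026  0.033 -0.014] grip 0.0855
```

```bash
python3 -m handwheel '[{"dp":[0.1,0.05,0.8],"twist":0,"fingers":1},{"dp":[0.1,0.05,0.8],"twist":0,"fingers":1},{"dp":[0.1,0.05,0.8],"twist":0,"fingers":1},{"dp":[0.1,0.05,0.8],"twist":0,"fingers":1},{"dp":[0.1,0.05,0.8],"twist":0,"fingers":1},{"dp":[0.1,0.05,0.8],"twist":0,"fingers":1},{"dp":[0.1,0.05,0.8],"twist":0,"fingers":1},{"dp":[0.1,0.05,0.6],"twist":-0.08,"fingers":1}]' >/dev/null
python3 p.py 0.5453 0.2258 0.091 42
```

```text
t 9.68 pos [0.5481 0.2262 0.1305] yaw 42.03 tilt [  1.33   1.32 -99.98] dp cm [-0.31 -0.15  3.95] twist 0.01 j6 1.22 F [-0.71 -0.43  0.01] T [ 0.004 -0.008 -0.   ] grip 0.0853
```

```bash
python3 -m handwheel '[{"dp":[-0.1,-0.05,0.8],"twist":0,"fingers":1},{"dp":[-0.1,-0.05,0.8],"twist":0,"fingers":1},{"dp":[-0.05,0,0.8],"twist":0,"fingers":1},{"dp":[0,0,0.7],"twist":0,"fingers":1},{"dp":[0,0,0.1],"twist":0,"fingers":1},{"dp":[0,0,0.1],"twist":0,"fingers":1}]' >/dev/null
python3 p.py 0.5453 0.2258 0.091 42
```

```text
t 10.43 pos [0.5457 0.2256 0.0948] yaw 42.04 tilt [  1.28   1.3  -99.98] dp cm [-0.02 -0.04  0.38] twist 0.01 j6 1.23 F [-0.06 -0.2   0.21] T [ 0.054  0.011 -0.036] grip 0.0854
```

```bash
python3 -m handwheel '[{"dp":[0,0,0],"twist":0,"fingers":1},{"dp":[0,0,0],"twist":0,"fingers":1},{"dp":[0,0,0],"twist":0,"fingers":1},{"dp":[0,0,0],"twist":0,"fingers":1},{"dp":[0,0,0],"twist":0,"fingers":1}]' >/dev/null
python3 p.py 0.5453 0.2258 0.091 42
```

```text
t 11.05 pos [0.5463 0.2259 0.0957] yaw 42.04 tilt [  1.41   1.36 -99.98] dp cm [-0.09 -0.06  0.46] twist 0.01 j6 1.23 F [-0.13 -1.26 -0.76] T [ 0.021 -0.011 -0.012] grip 0.0852
```

```bash
python3 -m handwheel '[{"dp":[-0.05,-0.05,0.4],"twist":0,"fingers":1},{"dp":[-0.03,0,0],"twist":0,"fingers":-1},{"dp":[0,0,0],"twist":0,"fingers":-1},{"dp":[0,0,0],"twist":0,"fingers":-1},{"dp":[0,0,0],"twist":0,"fingers":-1},{"dp":[0,0,0],"twist":0,"fingers":-1},{"dp":[0,0,0],"twist":0,"fingers":-1}]' 80
python3 p.py 0.5453 0.2258 0.091 42;
```

```text
clock: 11.92
tool_pos: [0.5452, 0.2257, 0.0914]
eef_rot: [0.933, 0.359, 0.009, -0.004]
ft_force: [0.5, -0.2, 1.0]
grip_width: 0.0251
t 11.93 pos [0.5452 0.2257 0.0914] yaw 42.04 tilt [  1.39   1.35 -99.98] dp cm [ 0.01 -0.    0.04] twist 0.01 j6 1.23 F [ 0.51 -0.19  1.01] T [ 0.017  0.061 -0.038] grip 0.0251
```

```bash
python3 -m handwheel '[{"dp":[0,0,-1],"twist":0,"fingers":-1},{"dp":[0,0,-1],"twist":0,"fingers":-1},{"dp":[0,0,-1],"twist":0,"fingers":-1},{"dp":[0,0,-1],"twist":0,"fingers":-1},{"dp":[0,0,-1],"twist":0,"fingers":-1},{"dp":[0,0,-1],"twist":0,"fingers":-1},{"dp":[0,0,-1],"twist":0,"fingers":-1}]'
python3 p.py 0.5453 0.2258 0.25 42;
```

```text
clock: 12.8
tool_pos: [0.5438, 0.2245, 0.1659]
eef_rot: [0.933, 0.359, 0.009, -0.004]
ft_force: [0.8, 0.5, -1.7]
grip_width: 0.0249
t 12.80 pos [0.5438 0.2245 0.1659] yaw 42.04 tilt [  1.32   1.32 -99.98] dp cm [ 0.35 -0.   -8.4 ] twist 0.01 j6 1.22 F [ 0.75  0.48 -1.71] T [ 0.009  0.07  -0.065] grip 0.0249
```

```bash
python3 -m handwheel '[{"dp":[0,0,-2],"twist":0,"fingers":-1},{"dp":[0,0,-3],"twist":0,"fingers":-1},{"dp":[0,0,-2],"twist":0,"fingers":-1},{"dp":[0,0,-1],"twist":0,"fingers":-1},{"dp":[0,0,0],"twist":0,"fingers":-1}]'
python3 p.py 0.5453 0.2258 0.25 42; python3 - <<'E'
from h import *
s=frame("scene");t=frame("top")
crop(t,140,150,240,240,7,"pics/b_t.png");crop(s,255,120,375,260,5,"pics/b_s.png")
E
```

```text
clock: 13.42
tool_pos: [0.5426, 0.2234, 0.2502]
eef_rot: [0.933, 0.359, 0.009, -0.004]
ft_force: [0.1, 0.1, -1.8]
grip_width: 0.0249
t 13.43 pos [0.5426 0.2234 0.2502] yaw 42.04 tilt [  1.37   1.34 -99.98] dp cm [ 0.36 -0.    0.02] twist 0.01 j6 1.22 F [ 0.12  0.11 -1.81] T [-0.056  0.029 -0.064] grip 0.0249
```

View pics/b_s.png

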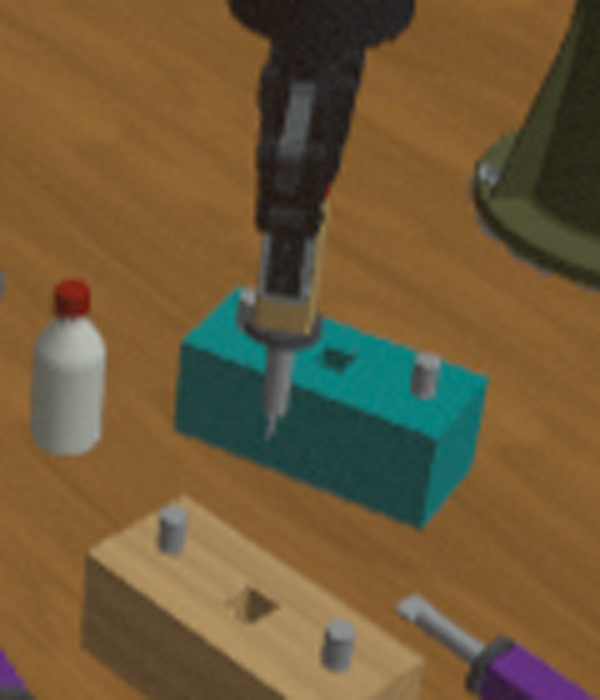

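The driver came out cleanly; the block's hole is empty at crop (253,603). The blade looks edge-on in the scene view (crop (270,425)), so its width lies along the jaw axis (tool x). I move toward the screw.

```bash
python3 p.py 0.561 -0.189 0.25 2.5; python3 -m handwheel '[{"dp":[-2.5,3,0],"twist":0,"fingers":-1},{"dp":[-3.5,4.2,0],"twist":0,"fingers":-1},{"dp":[-3.5,4.2,0],"twist":0,"fingers":-1},{"dp":[-3.5,4.2,0],"twist":0,"fingers":-1},{"dp":[-3.5,4.2,0],"twist":0,"fingers":-1},{"dp":[-3.5,4.2,0],"twist":0,"fingers":-1},{"dp":[-3,3.6,0],"twist":0,"fingers":-1},{"dp":[-2,2.5,0],"twist":0,"fingers":-1}]'
python3 p.py 0.561 -0.189 0.25 2.5
```

```text
t 13.53 pos [0.542  0.2231 0.2489] yaw 42.04 tilt [  1.19   1.26 -99.98] dp cm [-26.18  31.88  -0.6 ] twist 6.59 j6 1.22 F [-0.58  0.6  -2.43] T [-0.004  0.024 -0.008] grip 0.025
clock: 14.52
tool_pos: [0.5549, -0.1767, 0.2342]
eef_rot: [0.932, 0.362, 0.002, -0.006]
ft_force: [0.1, -0.7, -2.3]
grip_width: 0.025
t 14.53 pos [ 0.5549 -0.1767  0.2342] yaw 42.39 tilt [-8.000e-02  1.360e+00 -9.999e+01] dp cm [-0.37  1.3  -1.6 ] twist 6.65 j6 0.52 F [ 0.1  -0.73 -2.29] T [ 0.035 -0.022  0.006] grip 0.025
```

```bash
python3 -m handwheel '[{"dp":[0,0.4,0],"twist":1,"fingers":-1},{"dp":[0,0.2,0],"twist":1,"fingers":-1},{"dp":[0,0.2,0],"twist":1,"fingers":-1},{"dp":[0,0.2,0],"twist":1,"fingers":-1},{"dp":[0,0,0],"twist":1,"fingers":-1},{"dp":[0,0,0],"twist":1,"fingers":-1},{"dp":[0,0,0],"twist":0.6,"fingers":-1},{"dp":[0,0,0],"twist":0,"fingers":-1}]'
python3 p.py 0.561 -0.189 0.25 2.5
```

```text
clock: 15.52
tool_pos: [0.555, -0.1874, 0.2228]
eef_rot: [1.0, 0.01, -0.009, -0.009]
ft_force: [0.8, -0.4, -1.3]
grip_width: 0.0253
t 15.53 pos [ 0.555  -0.1874  0.2228] yaw 1.17 tilt [ -1.74   1.86 -99.97] dp cm [ 0.55  0.12 -2.74] twist -0.22 j6 1.22 F [ 0.77 -0.41 -1.34] T [-0.056  0.006  0.008] grip 0.0253
```

```bash
python3 -m handwheel '[{"dp":[0.3,0,-0.2],"twist":-0.2,"fingers":-1},{"dp":[0.3,0.1,-0.2],"twist":0,"fingers":-1},{"dp":[0.1,0,-0.15],"twist":0,"fingers":-1},{"dp":[0.05,0,-0.1],"twist":0,"fingers":-1}]'
python3 p.py 0.561 -0.189 0.25 2.5;  python3 - <<'E'
from h import *
import pickle
s=frame("scene");t=frame("top");pickle.dump((s,t),open("f1.pkl","wb"))
crop(t,265,130,340,220,7,"pics/d_t.png");crop(s,180,90,270,200,6,"pics/d_s.png")
E
python3 p.py 0.561 -0.189 0.25 2.5
```

```text
clock: 16.02
tool_pos: [0.5629, -0.1882, 0.2285]
eef_rot: [1.0, 0.023, -0.009, -0.01]
ft_force: [0.9, -0.3, -2.2]
grip_width: 0.0248
t 16.02 pos [ 0.5629 -0.1882  0.2285] yaw 2.60 tilt [ -1.88   1.92 -99.96] dp cm [-0.23  0.03 -2.15] twist 0.02 j6 1.20 F [ 0.9  -0.33 -2.15] T [-0.065 -0.033  0.027] grip 0.0248
t 16.12 pos [ 0.5629 -0.1882  0.2285] yaw 2.59 tilt [ -1.86   1.91 -99.96] dp cm [-0.23  0.03 -2.14] twist 0.02 j6 1.20 F [-0.51 -0.3  -1.57] T [ 0.001  0.015 -0.021] grip 0.0252
```

View pics/d_t.png

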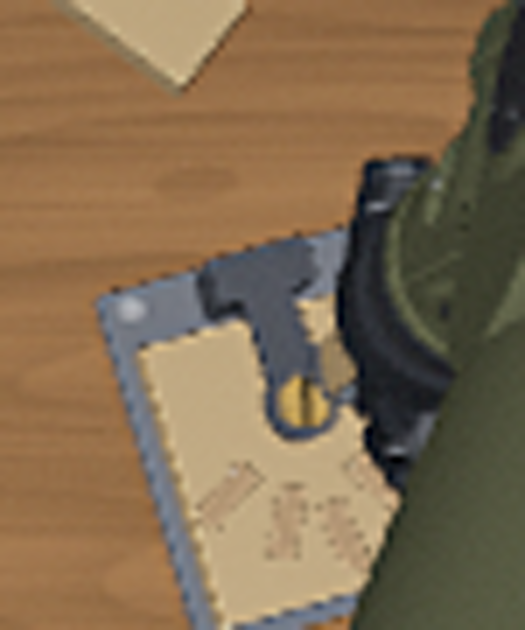

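View pics/d_s.png

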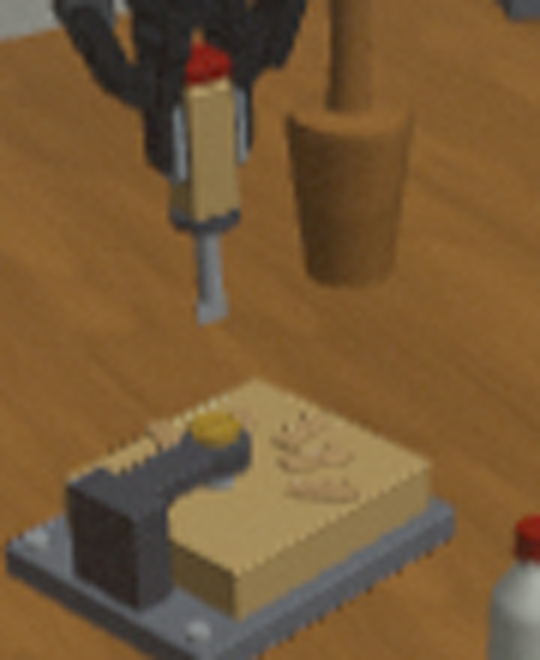

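```bash
python3 - <<'E'
from h import *
import pickle
s,t=pickle.load(open("f1.pkl","rb"))
tip=np.array([0.5629-0.0015,-0.1882+0.00155,0.2285-.081])
print("exp tip px",proj(s,tip),proj(t,tip))
crop(s,200,125,230,150,24,"pics/e_s.png");crop(t,300,175,330,200,24,"pics/e_t.png")
for z in(.083,.087,.092,.097): print(z,onz(s,215.4,160.45,z),onz(t,308.1,186.8,z))
E
```

```text
exp tip px [214.47875294 142.06309657] [310.60544973 184.58832394]
0.083 [ 0.56017275 -0.18733709  0.083     ] [ 0.56146503 -0.18912909  0.083     ]
0.087 [ 0.56334241 -0.18144812  0.087     ] [ 0.56102915 -0.18846329  0.087     ]
0.092 [ 0.56730448 -0.17408692  0.092     ] [ 0.56048429 -0.18763104  0.092     ]
0.097 [ 0.57126655 -0.16672572  0.097     ] [ 0.55993944 -0.18679878  0.097     ]
```

View pics/e_s.png

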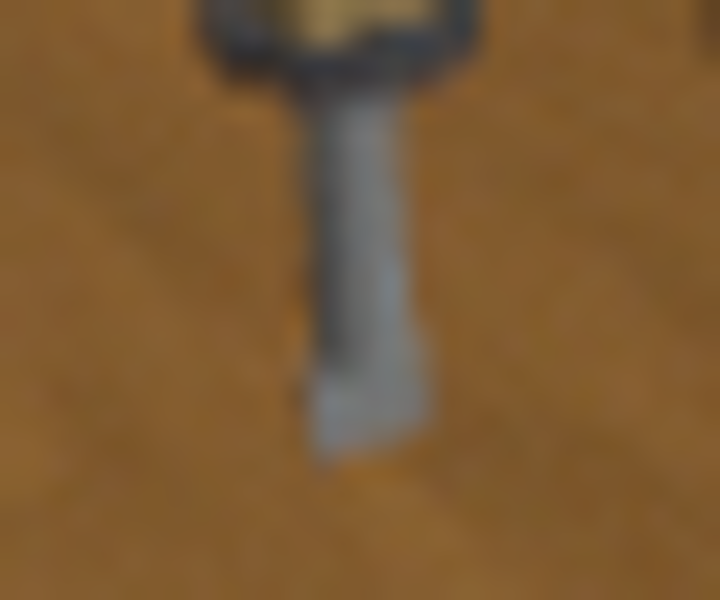

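View pics/e_t.png

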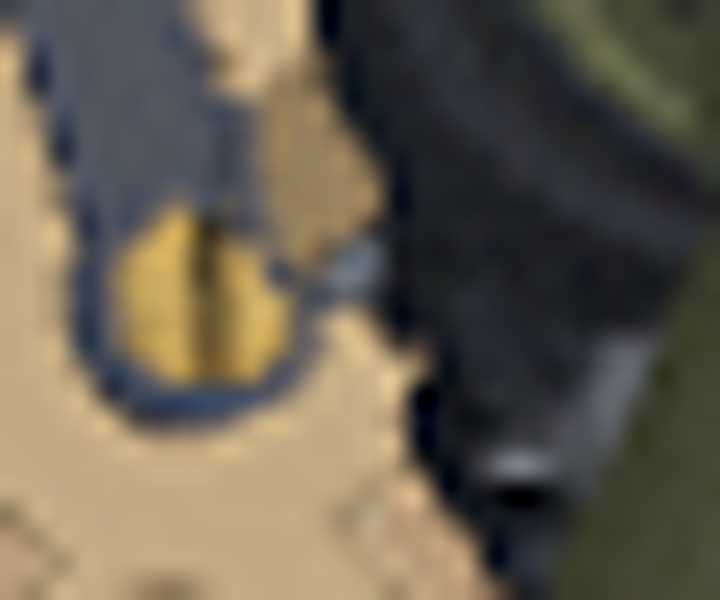

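```bash
python3 - <<'E'
from h import *
import pickle
s,t=pickle.load(open("f1.pkl","rb"))
a=np.array([-.0186,.0191,-1]); tcp=np.array([0.5629,-.1882,.2285])
for h in(0,12,55,61,100,140):
    X=tcp+a*(0.081-h/1000); pt=proj(t,X);ps=proj(s,X)
    print(h,X.round(4),"top",pt.round(2),"crop",((pt-[300,175]+.5)*24).round(),"scene",ps.round(2),"crop",((ps-[200,125]+.5)*24).round())
for h in (-.008,.008):
    X=tcp+a*0.081+np.array([h,0,0]); print(((proj(s,X)-[200,125]+.5)*24).round(),((proj(t,X)-[300,175]+.5)*24).round())
E
```

```text
0 [ 0.5614 -0.1867  0.1475] top [310.61 184.59] crop [267. 242.] scene [214.48 142.06] crop [360. 421.]
12 [ 0.5616 -0.1869  0.1595] top [311.32 184.07] crop [284. 230.] scene [214.25 138.47] crop [354. 335.]
55 [ 0.5624 -0.1877  0.2025] top [314.   182.13] crop [348. 183.] scene [213.38 125.27] crop [333.  19.]
61 [ 0.5625 -0.1878  0.2085] top [314.39 181.84] crop [357. 176.] scene [213.26 123.39] crop [330. -27.]
100 [ 0.5633 -0.1886  0.2475] top [317.05 179.92] crop [421. 130.] scene [212.44 110.89] crop [ 311. -327.]
140 [ 0.564  -0.1893  0.2875] top [319.98 177.8 ] crop [492.  79.] scene [211.57  97.59] crop [ 290. -646.]
[416. 405.] [269. 302.]
[303. 438.] [264. 182.]
```

```bash
python3 - <<'E'
from h import *
import pickle
s,t=pickle.load(open("f1.pkl","rb"))
for pt in ((308.1,186.8),(308.25,186.8)):
  for ps in ((215.4,160.45),(214.8,159.7)):
    print(pt,ps,*tri(t,pt,s,ps))
# head in current top frame (24x crop: x 110..300, y 205..385)
print("head now", 300+205/24-.5,175+295/24-.5)
E
```

```text
(308.1, 186.8) (215.4, 160.45) [ 0.56064518 -0.18857028  0.08273623] [np.float64(0.001023536195504494), np.float64(0.0010235361955045355)]
(308.1, 186.8) (214.8, 159.7) [ 0.56128485 -0.18879916  0.0852655 ] [np.float64(8.032689695192601e-05), np.float64(8.0326896952055e-05)]
(308.25, 186.8) (215.4, 160.45) [ 0.56054818 -0.18903485  0.08249837] [np.float64(0.0011614806443538668), np.float64(0.0011614806443538711)]
(308.25, 186.8) (214.8, 159.7) [ 0.56118813 -0.18926343  0.08502823] [np.float64(5.6915446885971384e-05), np.float64(5.6915446885892684e-05)]
head now 308.0416666666667 186.79166666666666
```

```bash
cat > q.py <<'E'
from h import *
from scipy.spatial.transform import Rotation as Ro
import sys
st=status.read_state(); R=Ro.from_quat(st["eef_rot"]).as_matrix()
tip=np.array(st["tool_pos"])+R[:,2]*0.081
tgt=np.array([float(a) for a in sys.argv[1:4]])
d=R.T@(tgt-tip)*100
print("t %.2f tip mm"%st["clock"],(tip*1e3).round(2),"yaw %.2f"%np.degrees(np.arctan2(R[1,0],R[0,0])),"tilt%",(R[:2,2]*100).round(2),"dp cm",d.round(3),"F",np.array(st["ft_force"]).round(2),"T",np.array(st["torque"]).round(3),"g",round(st["grip_width"],4),"j6 %.2f"%st["joint_positions"][5])
E
python3 -m handwheel '[{"dp":[0,0.2,0.6],"twist":0,"fingers":-1},{"dp":[0,0,0.6],"twist":0,"fingers":-1},{"dp":[0,0,0.6],"twist":0,"fingers":-1},{"dp":[0,0,0.4],"twist":0,"fingers":-1}]' >/dev/null
python3 q.py 0.5612 -0.1889 0.09
```

```text
t 16.62 tip mm [ 560.68 -188.27  123.83] yaw 2.59 tilt% [-1.89  1.93] dp cm [0.111 0.133 3.379] F [-0.42 -0.14 -2.6 ] T [-0.046 -0.025  0.052] g 0.0255 j6 1.19
```

```bash

python3 -m handwheel '[{"dp":[0,0,0.6],"twist":0,"fingers":-1},{"dp":[0,0.05,0.6],"twist":0,"fingers":-1},{"dp":[0,0,0.5],"twist":0,"fingers":-1},{"dp":[0,0,0.3],"twist":0,"fingers":-1},{"dp":[0,0,0],"twist":0,"fingers":-1}]' >/dev/null
python3 q.py 0.5612 -0.1889 0.09; python3 - <<'E'
from h import *
s=frame("scene");t=frame("top")
crop(s,198,135,235,170,18,"pics/g_s.png"); crop(t,295,170,330,200,20,"pics/g_t.png")
E
python3 q.py 0.5612 -0.1889 0.09
```

```text
t 17.25 tip mm [ 559.87 -188.19  101.79] yaw 2.60 tilt% [-1.98  1.96] dp cm [0.151 0.101 1.175] F [ 0.19  0.77 -2.02] T [-0.075  0.014 -0.035] g 0.0248 j6 1.19
t 17.35 tip mm [ 560.12 -188.28  102.15] yaw 2.60 tilt% [-1.93  1.94] dp cm [0.127 0.091 1.212] F [ 0.45  0.3  -2.06] T [-0.034  0.003  0.019] g 0.0251 j6 1.19
```

View pics/g_s.png

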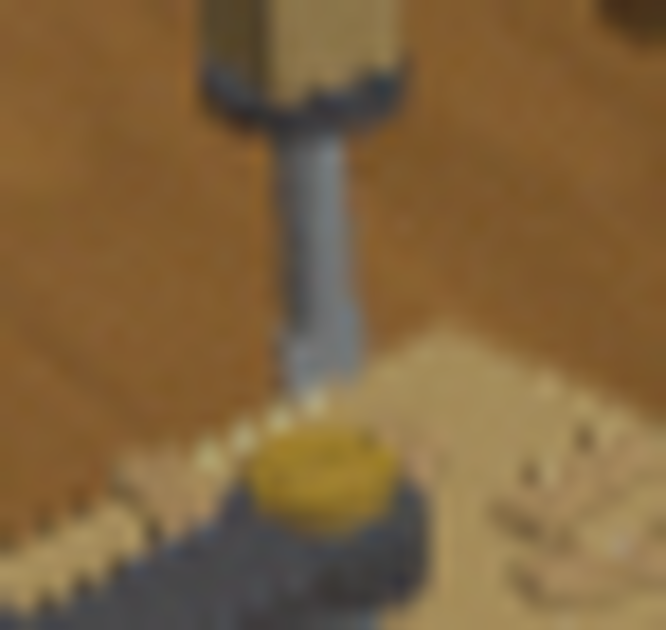

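View pics/g_t.png

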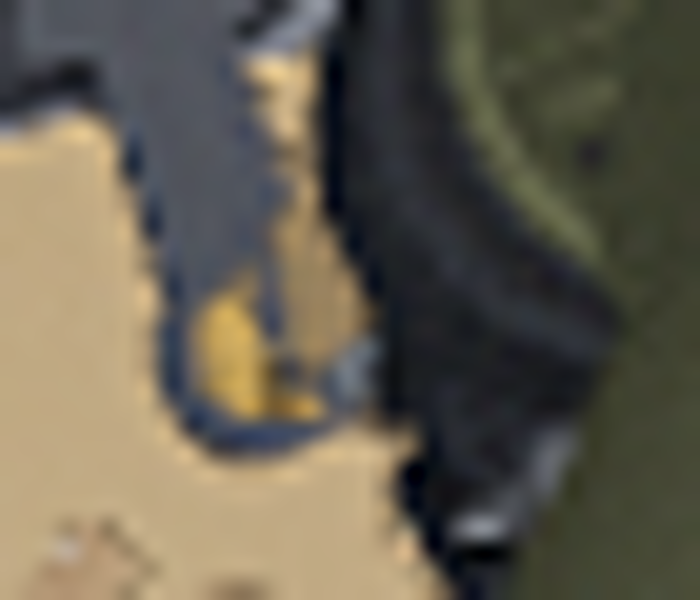

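```bash

python3 -m handwheel '[{"dp":[0.1,0.08,0.3],"twist":0,"fingers":-1},{"dp":[0.08,0.02,0.3],"twist":0,"fingers":-1},{"dp":[0.04,0.02,0.2],"twist":0,"fingers":-1}]' >/dev/null
python3 q.py 0.5612 -0.1889 0.086
```

```text
t 17.73 tip mm [ 562.89 -189.5    94.18] yaw 2.59 tilt% [-1.82  1.9 ] dp cm [-0.152 -0.052  0.821] F [ 0.31  0.43 -1.39] T [-0.025 -0.049 -0.016] g 0.0248 j6 1.19
```

```bash

python3 -m handwheel '[{"dp":[-0.1,-0.03,0.2],"twist":0,"fingers":-1},{"dp":[0,0,0.15],"twist":0,"fingers":-1}]' >/dev/null
python3 q.py 0.5612 -0.1889 0.086
python3 -m handwheel '[{"dp":[0,0,0.05],"twist":0,"fingers":-1}]' >/dev/null
python3 q.py 0.5612 -0.1889 0.086
```

```text
t 17.98 tip mm [ 561.67 -189.13   90.33] yaw 2.59 tilt% [-1.85  1.9 ] dp cm [-0.038 -0.017  0.434] F [-0.04  0.75 -1.45] T [-0.048 -0.033  0.039] g 0.0248 j6 1.19
t 18.10 tip mm [ 561.52 -189.07   89.66] yaw 2.60 tilt% [-1.87  1.91] dp cm [-0.025 -0.011  0.367] F [ 0.04  0.17 -1.45] T [-0.027 -0.005 -0.039] g 0.0255 j6 1.19
```

```bash
for i in 1 2 3 4; do
python3 -m handwheel '[{"dp":[0.02,0,0.05],"twist":0,"fingers":-1}]' >/dev/null
python3 q.py 0.5612 -0.1889 0.086; done
```

```text
t 18.23 tip mm [ 561.77 -189.07   89.2 ] yaw 2.60 tilt% [-1.86  1.91] dp cm [-0.051 -0.014  0.321] F [ 0.13  0.89 -2.08] T [-0.006 -0.105 -0.029] g 0.0252 j6 1.19
t 18.35 tip mm [ 562.01 -189.08   88.71] yaw 2.59 tilt% [-1.85  1.9 ] dp cm [-0.076 -0.017  0.272] F [-0.98  0.44 -1.4 ] T [ 0.019 -0.003  0.01 ] g 0.025 j6 1.19
t 18.48 tip mm [ 562.29 -189.06   88.26] yaw 2.59 tilt% [-1.83  1.9 ] dp cm [-0.105 -0.017  0.228] F [-0.56  0.13 -1.71] T [ 0.01   0.011 -0.026] g 0.0248 j6 1.19
t 18.60 tip mm [ 562.52 -189.04   87.73] yaw 2.60 tilt% [-1.83  1.9 ] dp cm [-0.128 -0.016  0.176] F [ 0.24  0.95 -1.67] T [-0.039 -0.009  0.048] g 0.0253 j6 1.19
```

```bash
for i in 1 2 3 4; do
python3 -m handwheel '[{"dp":[-0.03,0,0.05],"twist":0,"fingers":-1}]' >/dev/null
python3 q.py 0.5612 -0.1889 0.086; done
```

```text
t 18.73 tip mm [ 562.26 -189.07   87.25] yaw 2.59 tilt% [-1.82  1.9 ] dp cm [-0.102 -0.019  0.127] F [ 1.14  0.73 -0.52] T [-0.021 -0.005 -0.055] g 0.025 j6 1.19
t 18.85 tip mm [ 561.92 -189.05   86.69] yaw 2.60 tilt% [-1.83  1.9 ] dp cm [-0.07  -0.017  0.07 ] F [ 0.33 -0.63 -1.19] T [-0.082 -0.028 -0.011] g 0.0253 j6 1.19
t 18.98 tip mm [ 561.55 -189.08   86.17] yaw 2.59 tilt% [-1.83  1.9 ] dp cm [-0.034 -0.019  0.018] F [ 0.2   0.36 -1.84] T [0.027 0.003 0.004] g 0.0253 j6 1.19
t 19.10 tip mm [ 561.24 -189.08   85.63] yaw 2.59 tilt% [-1.83  1.9 ] dp cm [-0.004 -0.019 -0.036] F [ 0.44  0.65 -0.75] T [-0.065 -0.018  0.015] g 0.0255 j6 1.19
```

```bash
for i in 1 2 3 4; do
python3 -m handwheel '[{"dp":[0,0,0.05],"twist":0,"fingers":-1}]' >/dev/null
python3 q.py 0.5612 -0.1889 0.082; done
```

```text
t 19.23 tip mm [ 561.21 -189.05   85.14] yaw 2.59 tilt% [-1.82  1.9 ] dp cm [ 0.005 -0.008  0.314] F [ 0.12  0.48 -1.52] T [ 0.044 -0.062  0.009] g 0.025 j6 1.19
t 19.35 tip mm [ 561.18 -189.05   84.58] yaw 2.59 tilt% [-1.82  1.9 ] dp cm [ 0.007 -0.01   0.258] F [ 1.03 -1.03 -1.72] T [-0.032 -0.093 -0.013] g 0.0253 j6 1.19
t 19.48 tip mm [ 561.13 -189.05   84.04] yaw 2.59 tilt% [-1.83  1.9 ] dp cm [ 0.011 -0.011  0.204] F [ 0.24  0.84 -1.05] T [-0.04   0.023  0.074] g 0.0252 j6 1.19
t 19.60 tip mm [ 561.16 -189.04   83.5 ] yaw 2.59 tilt% [-1.83  1.9 ] dp cm [ 0.008 -0.011  0.151] F [ 1.08 -0.48 -1.78] T [-0.04  -0.051  0.02 ] g 0.0256 j6 1.19
```

```bash
for i in 1 2 3; do
python3 -m handwheel '[{"dp":[0,0,0.04],"twist":0,"fingers":-1}]' >/dev/null
python3 q.py 0.5612 -0.1889 0.082; done;  python3 - <<'E'
from h import *
s=frame("scene")
crop(s,198,135,235,170,18,"pics/h_s.png")
E
python3 q.py 0.5612 -0.1889 0.082
```

```text
t 19.73 tip mm [ 561.15 -189.04   83.07] yaw 2.59 tilt% [-1.83  1.9 ] dp cm [ 0.007 -0.011  0.107] F [-0.43 -0.09 -2.07] T [-0.044 -0.027  0.026] g 0.0254 j6 1.19
t 19.85 tip mm [ 561.17 -189.03   82.86] yaw 2.60 tilt% [-1.82  1.89] dp cm [ 0.005 -0.011  0.086] F [-1.75  0.1   1.67] T [ 0.073  0.186 -0.009] g 0.0253 j6 1.19
t 19.98 tip mm [ 561.25 -189.06   82.87] yaw 2.59 tilt% [-1.78  1.88] dp cm [-0.002 -0.014  0.087] F [-1.1   0.47  3.55] T [ 0.129  0.413 -0.028] g 0.0249 j6 1.19
t 20.02 tip mm [ 561.26 -189.05   82.85] yaw 2.59 tilt% [-1.78  1.88] dp cm [-0.003 -0.014  0.085] F [-1.35  1.16  3.01] T [0.099 0.404 0.006] g 0.025 j6 1.19
```

View pics/h_s.png

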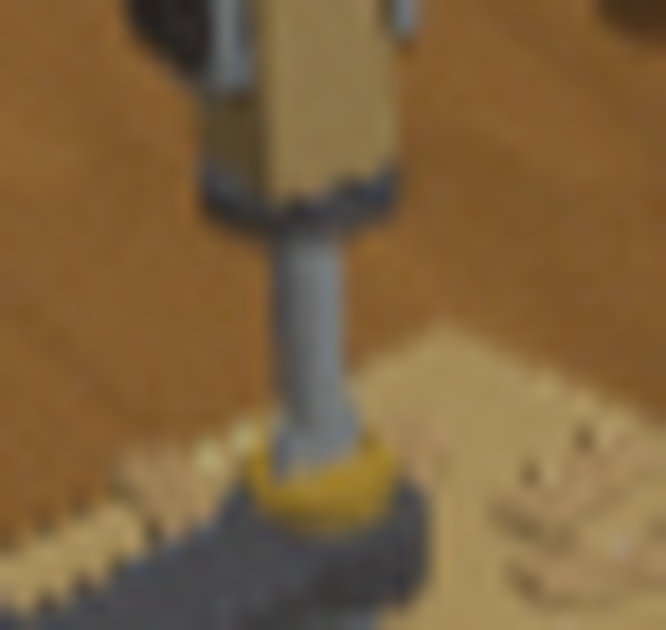

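Contact came at tip z ≈ 82.9 mm, below the lowest possible head top of 85 mm, and the crop shows the blade sunk in the head at (318,465). So the blade is in the slot on the floor at about 5 N. I raise the push a little, then try a small turn.

```bash
for i in 1 2; do
python3 -m handwheel '[{"dp":[0,0,0.05],"twist":0,"fingers":-1}]' >/dev/null
python3 q.py 0.5612 -0.1889 0.082; done
python3 -m handwheel '[{"dp":[0,0,0.06],"twist":0.4,"fingers":-1}]' >/dev/null
python3 q.py 0.5612 -0.1889 0.082
```

```text
t 20.15 tip mm [ 561.27 -189.09   82.78] yaw 2.59 tilt% [-1.75  1.87] dp cm [-0.005 -0.018  0.079] F [-1.79  0.17  3.68] T [ 0.234  0.559 -0.009] g 0.0256 j6 1.19
t 20.27 tip mm [ 561.29 -189.1    82.76] yaw 2.59 tilt% [-1.73  1.85] dp cm [-0.007 -0.019  0.077] F [-2.51  1.07  6.3 ] T [ 0.194  0.683 -0.015] g 0.0252 j6 1.19
t 20.40 tip mm [ 561.54 -189.16   82.76] yaw 0.13 tilt% [-1.65  1.84] dp cm [-0.033 -0.025  0.077] F [-1.54  1.5   5.99] T [0.117 0.534 0.033] g 0.0251 j6 1.24
```

```bash
for i in 1 2 3; do
python3 -m handwheel '[{"dp":[0,0,0.06],"twist":0.5,"fingers":-1}]' >/dev/null
python3 q.py 0.5612 -0.1889 0.082; done
```

```text
t 20.52 tip mm [ 561.84 -189.07   82.73] yaw -2.96 tilt% [-1.57  1.85] dp cm [-0.064 -0.012  0.075] F [-1.77  1.64  5.71] T [0.452 0.561 0.039] g 0.0252 j6 1.29
t 20.65 tip mm [ 562.05 -188.74   82.73] yaw -6.05 tilt% [-1.5   1.89] dp cm [-0.082  0.026  0.074] F [-2.82  2.2   5.85] T [0.511 0.616 0.058] g 0.025 j6 1.34
t 20.77 tip mm [ 562.18 -188.48   82.74] yaw -9.14 tilt% [-1.44  1.93] dp cm [-0.088  0.058  0.075] F [-3.12  0.94  6.25] T [0.375 0.819 0.08 ] g 0.0253 j6 1.40
```

```bash
for i in 1 2 3; do
python3 -m handwheel '[{"dp":[0,0,0.06],"twist":0.5,"fingers":-1}]' >/dev/null
python3 q.py 0.5612 -0.1889 0.082; done
```

```text
t 20.90 tip mm [ 562.16 -188.42   82.7 ] yaw -12.22 tilt% [-1.41  1.92] dp cm [-0.082  0.068  0.07 ] F [-2.31  0.68  5.55] T [0.168 0.777 0.109] g 0.0249 j6 1.45
t 21.02 tip mm [ 562.11 -188.47   82.62] yaw -15.31 tilt% [-1.39  1.89] dp cm [-0.075  0.066  0.062] F [-2.74  0.82  5.93] T [0.107 0.723 0.146] g 0.025 j6 1.51
t 21.15 tip mm [ 562.09 -188.54   82.5 ] yaw -18.40 tilt% [-1.37  1.86] dp cm [-0.072  0.062  0.051] F [-2.    0.68  6.28] T [0.172 0.715 0.132] g 0.0254 j6 1.56
```

The z torque has settled at about 0.13 N m and the tip is now sinking 0.1 mm per 3°, so the screw is turning with the blade down. I continue the turn.

```bash
for i in 1 2 3 4; do
python3 -m handwheel '[{"dp":[0,0,0.06],"twist":0.5,"fingers":-1},{"dp":[0,0,0.06],"twist":0.5,"fingers":-1}]' >/dev/null
python3 q.py 0.5612 -0.1889 0.082; done
```

```text
t 21.40 tip mm [ 562.02 -188.67   82.3 ] yaw -24.58 tilt% [-1.32  1.82] dp cm [-0.065  0.056  0.03 ] F [-1.6   0.48  6.23] T [0.141 0.734 0.19 ] g 0.0254 j6 1.67
t 21.65 tip mm [ 561.94 -188.77   82.09] yaw -30.75 tilt% [-1.28  1.76] dp cm [-0.056  0.049  0.01 ] F [-1.98  0.27  6.37] T [0.149 0.713 0.103] g 0.0252 j6 1.77
t 21.90 tip mm [ 561.87 -188.83   81.89] yaw -36.93 tilt% [-1.24  1.71] dp cm [-0.05   0.045 -0.01 ] F [-3.03 -0.09  6.11] T [0.151 0.77  0.154] g 0.0252 j6 1.88
t 22.15 tip mm [ 561.78 -188.93   81.68] yaw -43.11 tilt% [-1.2   1.67] dp cm [-0.045  0.037 -0.031] F [-2.22  0.86  6.35] T [0.221 0.766 0.139] g 0.0251 j6 1.99
```

```bash
for i in 1 2 3; do
python3 -m handwheel '[{"dp":[0,0,0.06],"twist":0.5,"fingers":-1},{"dp":[0,0,0.06],"twist":0.5,"fingers":-1}]' >/dev/null
python3 q.py 0.5612 -0.1889 0.082; done
```

```text
t 22.40 tip mm [ 561.65 -188.97   81.46] yaw -49.28 tilt% [-1.16  1.62] dp cm [-0.036  0.029 -0.053] F [-2.08  0.62  5.8 ] T [0.21  0.712 0.089] g 0.0253 j6 2.10
t 22.65 tip mm [ 561.55 -189.04   81.25] yaw -55.46 tilt% [-1.12  1.59] dp cm [-0.032  0.021 -0.075] F [-3.42  1.03  6.17] T [0.157 0.718 0.135] g 0.0252 j6 2.21
t 22.90 tip mm [ 561.43 -189.06   81.03] yaw -61.64 tilt% [-1.09  1.54] dp cm [-0.027  0.013 -0.096] F [-2.63  1.42  5.01] T [0.172 0.735 0.118] g 0.0253 j6 2.31
```

```bash
for i in 1 2 3 4 5; do
python3 -m handwheel '[{"dp":[0,0,0.06],"twist":0.4,"fingers":-1}]' >/dev/null
python3 q.py 0.5612 -0.1889 0.082; done
```

```text
t 23.02 tip mm [ 561.38 -189.09   80.95] yaw -64.11 tilt% [-1.07  1.52] dp cm [-0.027  0.008 -0.104] F [-1.79  0.93  6.44] T [0.237 0.793 0.15 ] g 0.0251 j6 2.36
t 23.15 tip mm [ 561.36 -189.14   80.87] yaw -66.58 tilt% [-1.04  1.5 ] dp cm [-0.03   0.005 -0.112] F [-2.29  1.96  5.17] T [0.204 0.745 0.104] g 0.0252 j6 2.40
t 23.27 tip mm [ 561.3  -189.12   80.79] yaw -69.05 tilt% [-1.02  1.49] dp cm [-0.026  0.002 -0.12 ] F [-2.75  0.82  6.33] T [0.139 0.781 0.06 ] g 0.0251 j6 2.44
t 23.40 tip mm [ 561.26 -189.18   80.73] yaw -71.52 tilt% [-1.    1.46] dp cm [-0.031 -0.003 -0.127] F [-1.56  0.47  5.51] T [0.223 0.73  0.08 ] g 0.0253 j6 2.49
t 23.52 tip mm [ 561.2  -189.17   80.64] yaw -73.98 tilt% [-0.98  1.45] dp cm [-0.028 -0.007 -0.135] F [-2.25  0.5   5.93] T [0.211 0.745 0.151] g 0.0251 j6 2.53
```

Still turning, with sink 2.09 mm ≈ 1.08 rad so far. I carry on with 2° steps until the torque jumps.

```bash
for i in 1 2 3; do
python3 -m handwheel '[{"dp":[0,0,0.06],"twist":0.35,"fingers":-1}]' >/dev/null
python3 q.py 0.5612 -0.1889 0.082; done
```

```text
t 23.65 tip mm [ 561.19 -189.16   80.57] yaw -76.14 tilt% [-0.96  1.43] dp cm [-0.028 -0.007 -0.143] F [-2.52  0.81  7.29] T [0.192 0.784 0.105] g 0.0254 j6 2.57
t 23.77 tip mm [ 561.14 -189.19   80.51] yaw -78.30 tilt% [-0.93  1.41] dp cm [-0.029 -0.011 -0.149] F [-2.44  0.74  5.8 ] T [0.231 0.79  0.144] g 0.0251 j6 2.60
t 23.90 tip mm [ 561.12 -189.16   80.48] yaw -80.44 tilt% [-0.91  1.4 ] dp cm [-0.027 -0.011 -0.152] F [-2.26  0.69  6.07] T [0.272 0.762 0.215] g 0.0254 j6 2.64
```

```bash
for i in 1 2; do
python3 -m handwheel '[{"dp":[0,0,0.06],"twist":0.2,"fingers":-1}]' >/dev/null
python3 q.py 0.5612 -0.1889 0.082; done
```

```text
t 24.02 tip mm [ 561.04 -189.08   80.49] yaw -81.66 tilt% [-0.89  1.39] dp cm [-0.018 -0.017 -0.151] F [-3.44  0.82  6.38] T [0.279 0.876 0.269] g 0.025 j6 2.66
t 24.15 tip mm [ 560.97 -189.04   80.5 ] yaw -82.88 tilt% [-0.87  1.38] dp cm [-0.013 -0.024 -0.15 ] F [-2.49  1.72  6.17] T [0.24  0.784 0.254] g 0.0255 j6 2.69
```

The sink has stopped at 2.25 mm ≈ 1.17 rad, which with the start of ~0.22–0.23 makes about 1.40. The torque rises, so the screw is at its stop. I hold the push briefly, then back off the twist and lift.

```bash

python3 -m handwheel '[{"dp":[0,0,0.06],"twist":0,"fingers":-1},{"dp":[0,0,0.06],"twist":0,"fingers":-1},{"dp":[0,0,0.06],"twist":0,"fingers":-1}]' >/dev/null
python3 q.py 0.5612 -0.1889 0.082; python3 - <<'E'
from h import *
s=frame("scene")
crop(s,190,115,240,170,11,"pics/i_s.png")
E
```

```text
t 24.52 tip mm [ 560.95 -189.04   80.49] yaw -82.81 tilt% [-0.77  1.32] dp cm [-0.013 -0.025 -0.151] F [-2.4   1.13  5.56] T [0.212 0.795 0.184] g 0.025 j6 2.68
```

View pics/i_s.png

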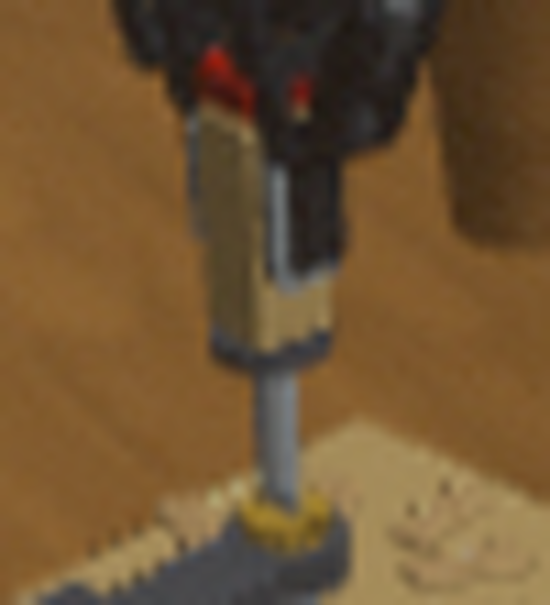

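```bash

python3 -m handwheel '[{"dp":[0,0,0],"twist":-0.4,"fingers":-1},{"dp":[0,0,-0.1],"twist":-0.5,"fingers":-1},{"dp":[0,0,-0.3],"twist":0,"fingers":-1}]' >/dev/null
python3 q.py 0.5612 -0.1889 0.082
python3 -m handwheel '[{"dp":[0,0,-0.5],"twist":0,"fingers":-1},{"dp":[0,0,-0.8],"twist":0,"fingers":-1},{"dp":[0,0,-1],"twist":0,"fingers":-1},{"dp":[0,0,-1.5],"twist":0,"fingers":-1},{"dp":[0,0,-1.5],"twist":0,"fingers":-1},{"dp":[0,0,-1.5],"twist":0,"fingers":-1},{"dp":[0,0,-1],"twist":0,"fingers":-1}]' >/dev/null
python3 q.py 0.5612 -0.1889 0.082
python3 - <<'E'
from h import *
s=frame("scene");t=frame("top")
crop(s,175,95,265,205,6,"pics/j_s.png"); crop(t,290,165,340,205,14,"pics/j_t.png")
E
```

```text
t 24.95 tip mm [ 560.58 -188.79   82.95] yaw -77.25 tilt% [-0.89  1.38] dp cm [ 0.026 -0.059  0.094] F [ 2.22 -0.33 -5.38] T [-0.037 -0.479  0.032] g 0.0251 j6 2.59
t 25.82 tip mm [ 561.68 -190.24  167.53] yaw -77.37 tilt% [-0.76  1.3 ] dp cm [-0.019 -0.021  8.554] F [ 0.65 -0.63 -1.99] T [-0.031 -0.056  0.019] g 0.0252 j6 2.59
```

View pics/j_s.png

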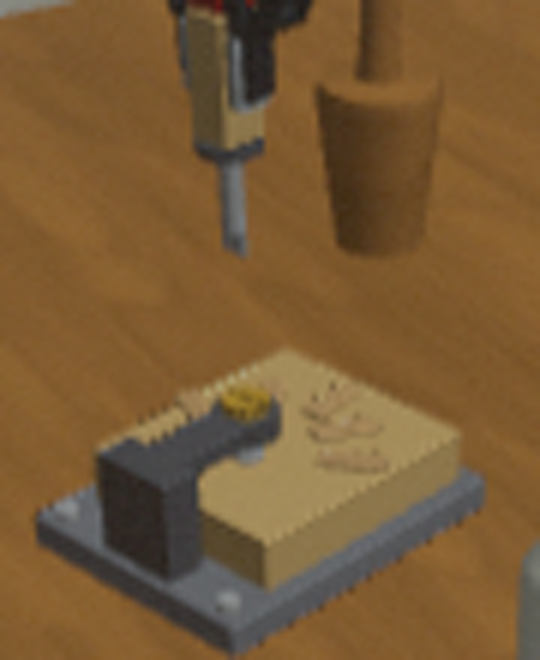

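View pics/j_t.png

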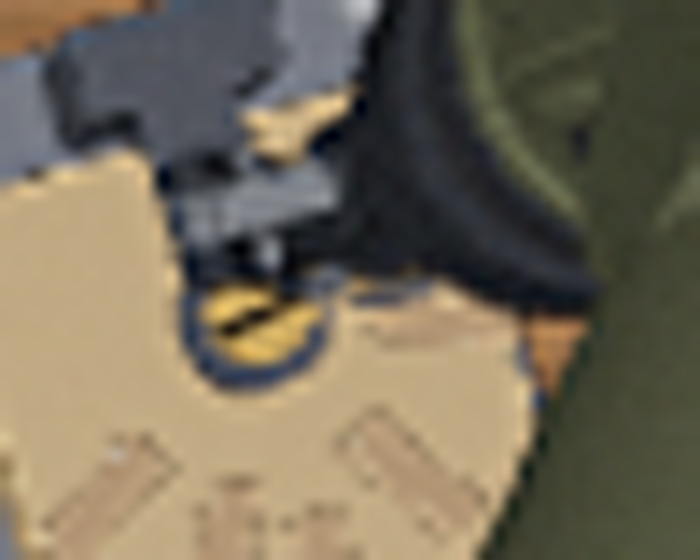

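The top view shows the slot running from (215,335) to (285,303) in the crop, a yaw of about -65°, which is exactly base 15° − 1.4 rad: the screw is home. The screwdriver is still well held. I turn back to yaw 42°.

```bash
for k in 1 2; do python3 -m handwheel '[{"dp":[0,0,-0.1],"twist":-1,"fingers":-1},{"dp":[0,0,-0.1],"twist":-1,"fingers":-1},{"dp":[0,0,-0.1],"twist":-1,"fingers":-1},{"dp":[0,0,-0.1],"twist":-1,"fingers":-1},{"dp":[0,0,-0.1],"twist":-1,"fingers":-1},{"dp":[0,0,-0.1],"twist":-1,"fingers":-1},{"dp":[0,0,-0.1],"twist":-1,"fingers":-1},{"dp":[0,0,-0.1],"twist":-1,"fingers":-1}]' >/dev/null
python3 q.py 0.5612 -0.1889 0.18;done
python3 -m handwheel '[{"dp":[0,0,-0.1],"twist":-1,"fingers":-1},{"dp":[0,0,-0.1],"twist":-1,"fingers":-1},{"dp":[0,0,-0.1],"twist":-1,"fingers":-1},{"dp":[0,0,-0.1],"twist":-0.8,"fingers":-1}]' >/dev/null
python3 q.py 0.545 0.2258 0.18
```

```text
t 26.93 tip mm [ 559.09 -189.38  170.82] yaw -27.79 tilt% [-1.45  1.54] dp cm [ 0.145 -0.147 -0.92 ] F [-0.24  0.3  -1.32] T [-0.022 -0.042  0.051] g 0.0253 j6 1.72
t 27.93 tip mm [ 555.59 -188.23  173.09] yaw 21.85 tilt% [-2.41  1.87] dp cm [ 0.484  0.253 -0.705] F [ 0.07 -0.66 -1.91] T [ 0.018 -0.034 -0.007] g 0.0253 j6 0.86
t 28.43 tip mm [ 553.94 -187.7   174.27] yaw 45.43 tilt% [-2.87  2.03] dp cm [ 28.828 -29.661   0.291] F [ 0.3  -0.14 -1.53] T [-0.02  -0.088 -0.035] g 0.0252 j6 0.44
```

```bash
python3 -m handwheel '[{"dp":[2,-3.2,-0.2],"twist":0,"fingers":-1},{"dp":[2.9,-4.7,-0.2],"twist":0,"fingers":-1},{"dp":[2.9,-4.7,-0.2],"twist":0,"fingers":-1},{"dp":[2.9,-4.7,-0.2],"twist":0,"fingers":-1},{"dp":[2.9,-4.7,-0.2],"twist":0,"fingers":-1},{"dp":[2.9,-4.7,-0.2],"twist":0,"fingers":-1},{"dp":[2.9,-4.7,-0.2],"twist":0,"fingers":-1},{"dp":[0.5,-0.8,-0.2],"twist":0,"fingers":-1}]' >/dev/null
python3 q.py 0.545 0.2258 0.18
```

```text
t 29.43 tip mm [460.45 189.23 196.19] yaw 45.26 tilt% [-3.45  2.1 ] dp cm [8.564 3.489 1.403] F [ 1.01  0.27 -1.57] T [-0.071 -0.068  0.001] g 0.0252 j6 1.14
```

```bash
python3 -m handwheel '[{"dp":[2.8,1.1,0],"twist":0,"fingers":-1},{"dp":[2.8,1.1,0],"twist":0,"fingers":-1},{"dp":[2.8,1.1,0],"twist":0,"fingers":-1}]' >/dev/null
python3 q.py 0.545 0.2258 0.18
```

```text
t 29.80 tip mm [543.04 225.59 193.72] yaw 45.36 tilt% [-3.55  1.9 ] dp cm [0.168 0.178 1.365] F [ 0.69 -0.14 -1.34] T [-0.081 -0.06   0.024] g 0.0254 j6 1.15
```

```bash
python3 -m handwheel '[{"dp":[0,0,2],"twist":0,"fingers":-1},{"dp":[0,0,2],"twist":0,"fingers":-1},{"dp":[0,0,2],"twist":0,"fingers":-1},{"dp":[0,0,1],"twist":0,"fingers":-1}]' >/dev/null
python3 q.py 0.545 0.2258 0.11
python3 -m handwheel '[{"dp":[0,0,0],"twist":0,"fingers":-1}]' >/dev/null
python3 q.py 0.545 0.2258 0.10; python3 - <<'E'
from h import *
s=frame("scene");t=frame("top")
crop(s,255,140,365,260,5,"pics/k_s.png"); crop(t,150,160,230,220,9,"pics/k_t.png")
E
```

```text
t 30.30 tip mm [543.43 224.04 119.44] yaw 45.17 tilt% [-3.67  1.68] dp cm [0.248 0.023 0.94 ] F [ 0.45  0.19 -0.78] T [-0.032 -0.052 -0.026] g 0.0253 j6 1.15
t 30.43 tip mm [542.86 223.2  118.58] yaw 45.14 tilt% [-3.84  1.59] dp cm [0.364 0.039 1.852] F [-0.72  0.32 -0.91] T [-0.001 -0.05   0.02 ] g 0.0252 j6 1.15
```

View pics/k_s.png

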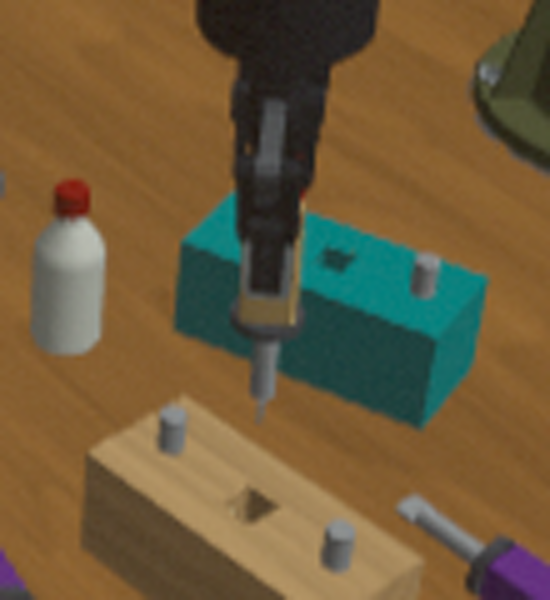

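View pics/k_t.png

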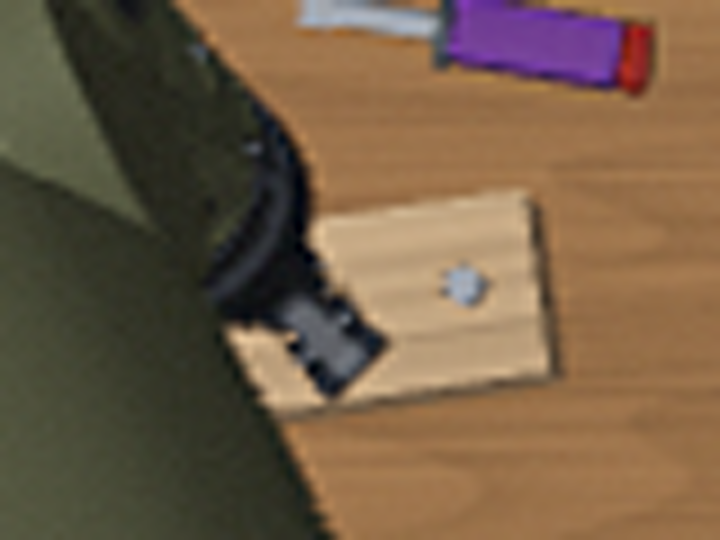

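```bash
python3 - <<'E'
from h import *
s=frame("scene")
print("tip",proj(s,[.54286,.2232,.11858]),"hole",proj(s,[.5453,.2258,.065]))
crop(s,285,210,330,260,14,"pics/l_s.png")
for c in ((227,488),(255,522),(280,505),(252,490)): pass
E
python3 q.py 0.545 0.2258 0.10
```

```text
tip [306.17610592 221.24837449] hole [304.0854155  239.21117339]
t 30.57 tip mm [543.96 223.99 120.14] yaw 45.16 tilt% [-3.58  1.71] dp cm [0.228 0.021 2.012] F [ 0.23  0.33 -0.94] T [-0.008 -0.022  0.012] g 0.0255 j6 1.15
```

View pics/l_s.png

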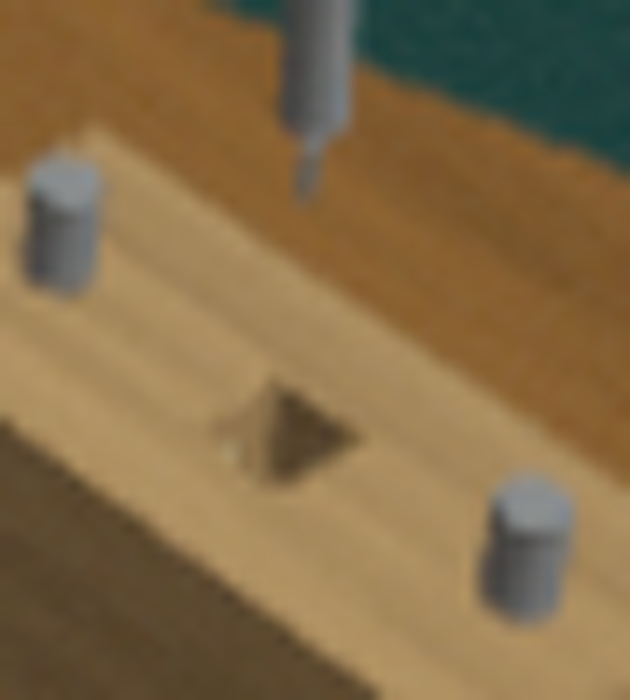

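Tip versus hole in the scene view: the tip centre is at crop (311,178) and the hole at (283,435). Both differ from prediction by the same camera bias, so the tip estimate is good relative to the hole. I descend with small corrections.

```bash
python3 q.py 0.5445 0.2261 0.08; python3 -m handwheel '[{"dp":[0.2,-0.1,0.8],"twist":0,"fingers":-1},{"dp":[0.1,0,0.8],"twist":0,"fingers":-1},{"dp":[0.05,0,0.8],"twist":0,"fingers":-1}]' >/dev/null
python3 q.py 0.5445 0.2261 0.08
```

```text
t 30.57 tip mm [543.96 223.99 120.14] yaw 45.16 tilt% [-3.58  1.71] dp cm [0.24  0.039 4.012] F [ 0.23  0.33 -0.94] T [-0.008 -0.022  0.012] g 0.0255 j6 1.15
t 30.95 tip mm [546.6  228.58  96.81] yaw 45.16 tilt% [-3.21  1.86] dp cm [-0.308  0.086  1.682] F [-0.12  0.18 -0.9 ] T [-0.029 -0.023 -0.061] g 0.0247 j6 1.16
```

```bash
python3 -m handwheel '[{"dp":[-0.15,0.05,0.6],"twist":0,"fingers":-1},{"dp":[-0.1,0.03,0.5],"twist":0,"fingers":-1},{"dp":[0,0,0.3],"twist":0,"fingers":-1}]' >/dev/null
python3 q.py 0.5445 0.2261 0.07
```

```text
t 31.32 tip mm [544.04 226.08  80.88] yaw 45.18 tilt% [-3.36  1.78] dp cm [0.046 0.071 1.085] F [ 0.61  0.14 -1.3 ] T [ 0.001 -0.055 -0.022] g 0.0254 j6 1.16
```

```bash
python3 -m handwheel '[{"dp":[0.03,0.03,0.5],"twist":0,"fingers":-1},{"dp":[0.03,0.02,0.5],"twist":0,"fingers":-1},{"dp":[0.02,0,0.5],"twist":0,"fingers":-1}]' >/dev/null
python3 q.py 0.5445 0.2261 0.01;  python3 -m handwheel '[{"dp":[0.02,0.0,0.5],"twist":0,"fingers":-1},{"dp":[0.02,0.0,0.5],"twist":0,"fingers":-1}]' >/dev/null
python3 q.py 0.5445 0.2261 0.01; python3 - <<'E'
from h import *
s=frame("scene")
crop(s,280,180,335,260,9,"pics/n_s.png")
E
```

```text
t 31.70 tip mm [544.9  226.69  65.3 ] yaw 45.17 tilt% [-3.28  1.82] dp cm [-0.014  0.213  5.526] F [ 0.53  0.83 -1.19] T [ 0.022 -0.034 -0.043] g 0.0255 j6 1.16
t 31.95 tip mm [544.85 227.24  54.54] yaw 45.17 tilt% [-3.29  1.82] dp cm [-0.059  0.217  4.45 ] F [-0.79  0.83 -1.37] T [-0.024 -0.071 -0.002] g 0.0251 j6 1.16
```

View pics/n_s.png

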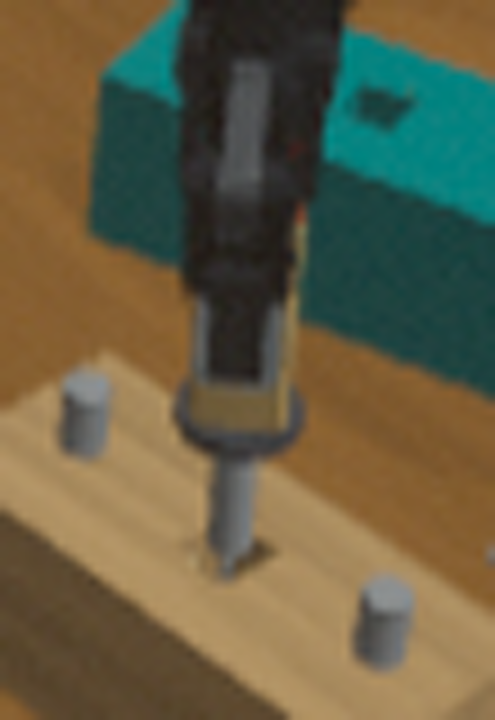

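```bash
python3 -m handwheel '[{"dp":[0,0.05,0.5],"twist":0,"fingers":-1},{"dp":[0,0.04,0.5],"twist":0,"fingers":-1},{"dp":[0,0.02,0.5],"twist":0,"fingers":-1}]' >/dev/null
python3 q.py 0.5445 0.2261 0.01;  python3 -m handwheel '[{"dp":[0,0.02,0.5],"twist":0,"fingers":-1},{"dp":[0,0.02,0.5],"twist":0,"fingers":-1}]' >/dev/null
python3 q.py 0.5445 0.2261 0.01
```

```text
t 32.38 tip mm [544.93 226.64  38.04] yaw 45.17 tilt% [-3.33  1.8 ] dp cm [-0.038  0.109  2.803] F [ 0.24  0.41 -1.51] T [-0.067 -0.018  0.03 ] g 0.0254 j6 1.16
t 32.62 tip mm [544.87 226.52  27.32] yaw 45.17 tilt% [-3.33  1.8 ] dp cm [-0.037  0.067  1.731] F [ 0.31 -0.07 -1.06] T [-0.033 -0.007  0.054] g 0.0253 j6 1.16
```

```bash
python3 -m handwheel '[{"dp":[0,0.02,0.5],"twist":0,"fingers":-1},{"dp":[0,0.02,0.5],"twist":0,"fingers":-1},{"dp":[0,0.01,0.2],"twist":0,"fingers":-1}]' >/dev/null
python3 q.py 0.5445 0.2261 0.01;  for i in 1 2 3; do python3 -m handwheel '[{"dp":[0,0,0.1],"twist":0,"fingers":-1}]' >/dev/null
python3 q.py 0.5445 0.2261 0.01; done
```

```text
t 33.00 tip mm [544.55 226.27  14.09] yaw 45.17 tilt% [-3.38  1.78] dp cm [-0.011  0.023  0.409] F [-0.4   0.81 -2.92] T [-0.009 -0.055  0.019] g 0.0253 j6 1.16
t 33.12 tip mm [544.49 226.28  12.97] yaw 45.17 tilt% [-3.39  1.78] dp cm [-0.009  0.025  0.297] F [ 0.67 -0.09 -1.06] T [-0.099 -0.011 -0.008] g 0.0252 j6 1.16
t 33.25 tip mm [544.59 226.34  12.03] yaw 45.17 tilt% [-3.37  1.78] dp cm [-0.021  0.018  0.202] F [-0.09 -0.57 -1.46] T [-0.018 -0.007  0.002] g 0.0252 j6 1.16
t 33.38 tip mm [544.7  226.41  11.11] yaw 45.17 tilt% [-3.34  1.79] dp cm [-0.035  0.012  0.111] F [-0.29  0.09 -1.93] T [-0.025 -0.023  0.015] g 0.0253 j6 1.16
```

```bash
for i in 1 2 3 4; do python3 -m handwheel '[{"dp":[0,0,0.06],"twist":0,"fingers":-1}]' >/dev/null
python3 q.py 0.5445 0.2261 0.01; done
```

```text
t 33.50 tip mm [544.7  226.47  10.59] yaw 45.17 tilt% [-3.33  1.79] dp cm [-0.04   0.014  0.059] F [-1.7  -0.11  1.6 ] T [-0.143  0.181 -0.005] g 0.0252 j6 1.16
t 33.62 tip mm [544.75 226.48  10.55] yaw 45.17 tilt% [-3.31  1.81] dp cm [-0.044  0.011  0.055] F [-2.96 -0.92  6.68] T [-0.302  0.528 -0.01 ] g 0.0252 j6 1.16
t 33.75 tip mm [544.78 226.5   10.55] yaw 45.17 tilt% [-3.27  1.82] dp cm [-0.048  0.01   0.056] F [-3.03 -2.02  6.08] T [-0.326  0.574  0.014] g 0.0251 j6 1.16
t 33.88 tip mm [544.79 226.49  10.54] yaw 45.16 tilt% [-3.24  1.82] dp cm [-0.047  0.009  0.054] F [-2.63 -2.17  6.11] T [-0.332  0.48   0.003] g 0.0254 j6 1.16
```

Guard contact came at tip z 10.5 mm against the nominal 10 mm, pressing at about 7 N. I release.

```bash
python3 -m handwheel '[{"dp":[0,0,0],"twist":0,"fingers":-0.2},{"dp":[0,0,0],"twist":0,"fingers":0.1},{"dp":[0,0,-0.05],"twist":0,"fingers":0.5},{"dp":[0,0,-0.05],"twist":0,"fingers":0.6},{"dp":[0,0,-0.05],"twist":0,"fingers":0.6}]' 
python3 q.py 0.5445 0.2261 0.01; python3 - <<'E'
from h import *
s=frame("scene")
crop(s,270,160,345,260,7,"pics/o_s.png")
E
```

```text
clock: 34.5
tool_pos: [0.5481, 0.2253, 0.0929]
eef_rot: [0.923, 0.384, -0.011, -0.015]
ft_force: [0.3, -0.3, 0.6]
grip_width: 0.0684
t 34.50 tip mm [545.58 226.8   11.97] yaw 45.17 tilt% [-3.14  1.88] dp cm [-0.124 -0.021  0.199] F [ 0.29 -0.26  0.61] T [-0.046 -0.052  0.015] g 0.0684 j6 1.16
```

View pics/o_s.png

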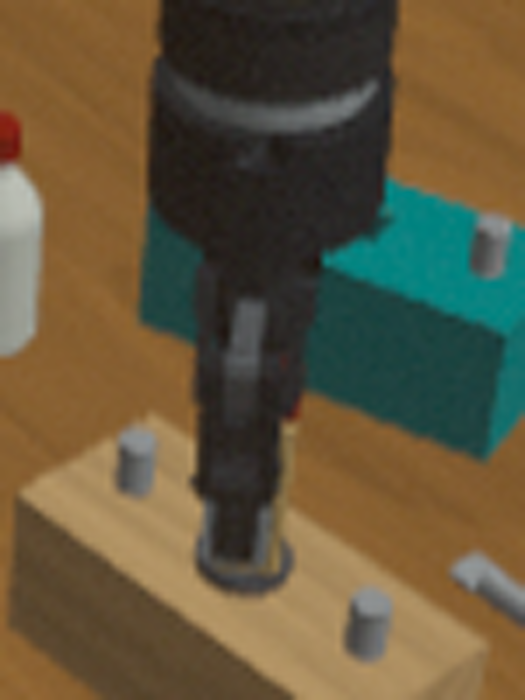

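```bash
python3 -m handwheel '[{"dp":[0,0,-0.5],"twist":0,"fingers":0.8},{"dp":[0,0,-1],"twist":0,"fingers":0.8},{"dp":[0,0,-1],"twist":0,"fingers":0.8},{"dp":[0,0,-1],"twist":0,"fingers":0.8}]' 
python3 -m handwheel '[{"dp":[0,0,-2],"twist":0,"fingers":0.8},{"dp":[0,0,-3],"twist":0,"fingers":0.8},{"dp":[0,0,-4],"twist":0,"fingers":0.8},{"dp":[0,0,-4],"twist":0,"fingers":0.8}]' 
python3 q.py 0.5445 0.2261 0.01; 
```

```text
clock: 35.05
tool_pos: [0.5491, 0.2246, 0.1301]
eef_rot: [0.923, 0.384, -0.011, -0.015]
ft_force: [0.9, -0.4, 0.9]
grip_width: 0.077
clock: 35.55
tool_pos: [0.5519, 0.2214, 0.264]
eef_rot: [0.923, 0.384, -0.013, -0.015]
ft_force: [0.2, 0.6, -0.1]
grip_width: 0.0768
t 35.55 tip mm [549.13 222.86 183.06] yaw 45.17 tilt% [-3.45  1.75] dp cm [ 0.109  0.081 17.315] F [ 0.24  0.63 -0.14] T [ 0.018 -0.092 -0.043] g 0.0768 j6 1.15
```

```bash
python3 -m handwheel '[{"dp":[-3.5,3.5,-1],"twist":0,"fingers":0.8},{"dp":[-3.5,3.5,-1],"twist":0,"fingers":0.8},{"dp":[-3.5,3.5,-1],"twist":0,"fingers":0.8},{"dp":[-3.5,3.5,0],"twist":0,"fingers":0.8},{"dp":[0,0,0],"twist":0,"fingers":0.8},{"dp":[0,0,0],"twist":0,"fingers":0.8}]' 
python3 - <<'E'
from h import *
import pickle
s=frame("scene");t=frame("top");pickle.dump((s,t),open("f2.pkl","wb"))
crop(s,260,180,345,280,6,"pics/r_s.png"); crop(t,150,165,230,220,9,"pics/r_t.png")
cv2.imwrite("pics/r_full.png",cv2.resize(s["color"][:,:,::-1],(768,576)))
cv2.imwrite("pics/r_fullt.png",cv2.resize(t["color"][:,:,::-1],(768,576)))
E
```

```text
clock: 36.3
tool_pos: [0.5565, 0.0187, 0.3002]
eef_rot: [0.923, 0.385, -0.006, -0.013]
ft_force: [-0.2, 0.1, -0.4]
grip_width: 0.0769
```

View pics/r_s.png

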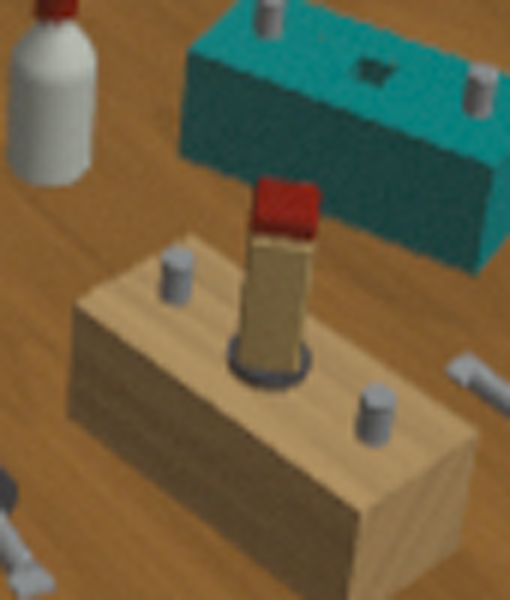

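View pics/r_full.png

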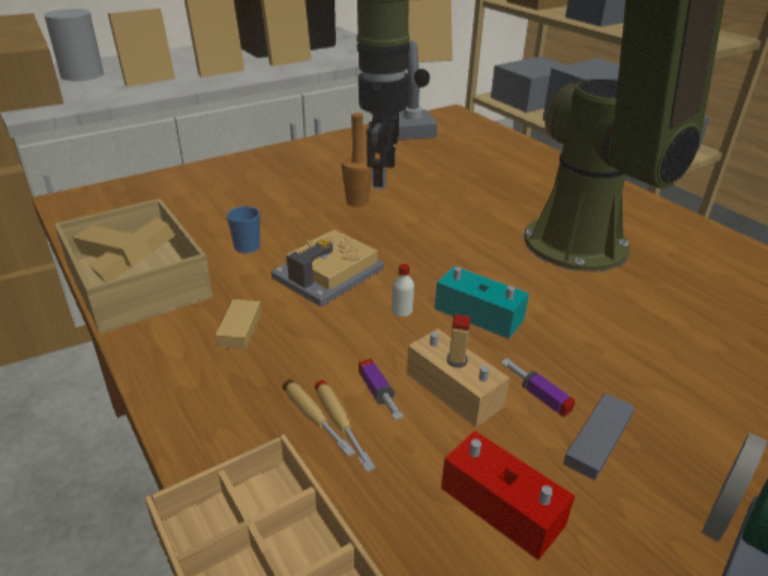

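View pics/r_fullt.png

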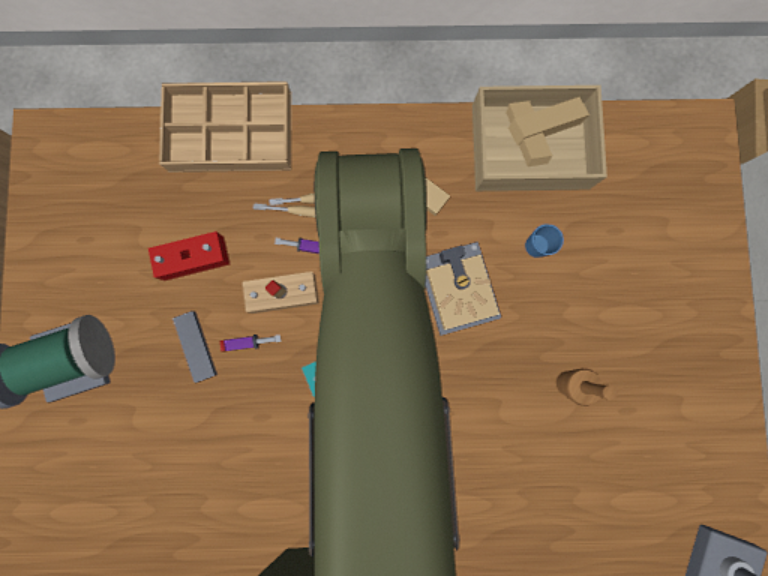

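```bash
python3 - <<'E'
from h import *
import pickle
_,t0=pickle.load(open("f0.pkl","rb"));s,t=pickle.load(open("f2.pkl","rb"))
for n,f in(("before",t0),("now",t)):
    c=f["color"].astype(int)[180:206,170:200]; m=((c[:,:,0]>100)&(c[:,:,1]<60)).astype(np.uint8)
    M=cv2.moments(m,True);print(n,onz(f,170+M['m10']/M['m00'],180+M['m01']/M['m00'],.15),M['m00'])
i=t["color"]; crop(t,290,165,335,205,14,"pics/s_t.png")
print(np.array(status.read_state()["ft_force"]).round(2))
E
```

```text
before [0.54558818 0.22503594 0.15      ] 54.0
now [0.5454645  0.22452333 0.15      ] 57.0
[0.41 0.37 1.44]
```

View pics/s_t.png

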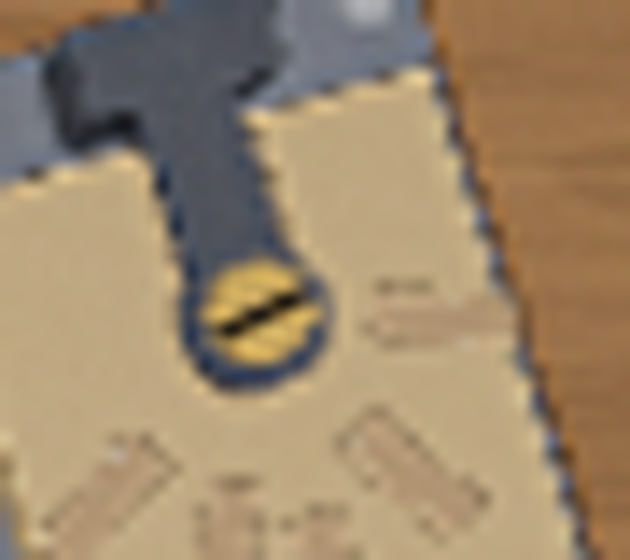

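The slot lies from (220,332) to (300,297) in the crop, a yaw of about -66°, so the screw is home. The driver's red top is within 0.6 mm of where it started at the same height, so it is home and upright. Handing in.

```bash
python3 -c "
from station import workorder
print(workorder.finish_job())"
```

```text
the job is handed in; nothing more can be done
None
```

I tightened the brass screw to its stop, stood the screwdriver back in the block's middle hole, released it and handed the job in at about 36 s. No verdict is reported.

- **Seating:** I felt for the slot floor and met it at tip z ≈ 82.9 mm. The wrist force showed a push of about 7–9 N throughout the turn.
- **Turn:** The blade sank 2.25 mm (about 1.17 rad). The torque then rose from about 0.13 to 0.27 N m and the sinking stopped. Afterwards the slot lay at about -65° yaw, which matches the base's 15° minus 1.4 rad, so the screw is home.
- **Driver back in the block:** The guard met the block's top with the tip at z 10.5 mm (10 mm is fully home). The red top is within 0.6 mm of where it was at the start. The driver looks upright with the guard flat on the block.
- **Rest of the bench:** In the last pictures nothing else appears moved and the gripper is clear. The arm hid parts of the top view.

Three things did not go quite as planned:
- The tool's tilt drifted by up to about 2.3° during the moves and could not be corrected. I allowed for it when working out where the tip was.
- The scene camera was off by about 0.7–1.4 pixels. I cancelled this by comparing the tip with its target in the same picture.
- The two purple drivers toppled before my gripper came near them. I did not touch them.

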